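# Clamp an aligned mirror carrier to a T-slot plate with a T-bolt

### The arm

A 6-joint arm with a two-finger parallel gripper is mounted at the origin on a cart in front of the work surface, level with it; the furniture and walls round the work are solid. World frame = base frame: x ahead of the robot, y to its left, z up, the work surface at z = 0. Lengths are in m, angles in rad, forces in N, time in s.
With the tool pointing down it reaches from about 0.375 to 0.9 m from the base axis. Payload 3.1 kg.
Tool frame: the origin (TCP) lies on the centre line of the jaws, within the pads' length; the fingertips stand robot.tip_reach ahead of it and the grasp point (between the pads) is the TCP (robot.tip_reach is the distance from the TCP to the fingertips, in m); z points along the fingers, y is the direction in which the jaws open and shut (so a half turn about z gives the same grasp; the last joint's range is limited). The gripper opens to 87 mm and grips with 3 to 60 N. Pads are 19 mm wide; open, the fingers measure 117 mm over their backs; the gripper's body (75 mm by 190 mm) begins 51 mm behind the grasp point.
Start: joints at [1.107, 0.527, 1.433, -0, 1.181, -0.178], TCP at [0.176, 0.6, 0.242] pointing down, gripper open.
Joint ranges: [-3.08, 3.08], [-0.75, 2.2], [0.22, 2.44], [-1.43, 4.57], [0, 2.65], [-2.85, 2.85]. Speed limits (rad/s): [2.79, 2.79, 3.14, 3.14, 3.14, 3.14].

### API

Orientations are given as a unit quaternion [x, y, z, w].
In Python, from rig import telemetry, viewer, robot gives the robot as it stands. The module is installed in compiled form; this text tells all that it offers.
- The arm moves only by the tool step_arm, never from a script. Its argument "targets" is a list of rows, each an object of numbers: "dx", "dy", "dz": the shift along the tool's x, y, z in m; "rx", "ry", "rz": the turn, a rotation vector about the tool's x, y, z in degrees. In form: [{"dx": .., "dy": .., "dz": .., "rx": .., "ry": .., "rz": ..}, ...]. A call has exactly 5 rows; each row is the pose to reach, as a shift and turn from the pose measured when the call began, along the tool's axes at that moment; what a row does not reach only later rows make up. A row lasts 1/8 s, in which the tool goes at most 62.5 mm and 10.7 degrees, less where a joint would pass 70% of its speed; a pose out of reach is approached as far as the arm can. A call with a gripper value outside its range is refused whole. "gripper" is the opening, from 0 (shut) to 1 (fully open), set as the call begins (left out, the last holds). The fingers move at their own pace and stop on an object; "force" is the grip in N (left out, the last holds). Time passes only in rows, so rows that repeat a pose let the fingers close, or fill a call up. It gives the time, the measured TCP pose, the force and the opening at its end, in the units of the state.
- telemetry.get_obs(): the state, without advancing time (a new reading comes with each control period).
- viewer.camera(name): name is "scene" or "top" or "wrist"; returns a dict with "img" (420x560x3 uint8, blue, green, red), "depth" (420x560 float32, m along the optical axis (not along the pixel's ray), 0 where there is no reading), "K" (3x3 intrinsics, pixels), "R" (3x3) and "t" (3): a world point X has camera coordinates R X + t. Camera axes: x right, y down, z forward; pixel columns grow to the right and rows downward; lengths in m; the calibration is good to about 2 mm. A picture is of the moment at which its call begins.
- robot.hand_in(): hands the job in, once; it reports no verdict.
The state is a dict: "time": time; "q": joint angles; "joint_velocities": joint speeds; "joint_torque": joint torques, N m; "position": TCP position; "tool_rot": TCP orientation; "ft_force": force on the tool from outside, world axes, zero at the start; "moment": the same for the moment, N m; "grip_width": finger opening in m.
Only numpy, scipy, OpenCV 4.12 (cv2) and the standard library are available. Lean on these libraries where they do the work, as an engineer would, in place of code of your own. Each camera call takes 0.05 s, during which the arm holds its last target.

### The job

Take the T-bolt with its long thumb nut out of the grey storage block and clamp the mirror carrier down with it: lower the bolt head lengthwise into the middle slot of the slotted plate in front of the carrier, slide it along until its stem touches the end of the carrier's open slot, turn the nut clockwise so that the head swings square under the slot's lips, and go on turning until the nut holds the carrier firmly. Finger-tight only: once nut and head both bear and the play is gone, about an eighth to a sixth of a turn more; and do not push the carrier out of its place, since the mirror is already aligned.

Things in the scene. Friction and masses are not known exactly. Their poses are not given: they have to be found in the camera images.
- t_bolt: Steel T-bolt standing head down in the storage block; 0.17 kg with its nut. Origin: centre of the head's underside; z up the stem, x along the head. Head 28 x 18 mm, 6 mm thick, stem 12 mm thick. Two opposite head corners are cut away, so in the plate's channel it swings clockwise (from above) from lengthwise to square and is stopped at 92 to 98 degrees. Half a turn is the same.
- stem_top (a point): Top of the bolt's stem, on its axis, 80 mm above the head's underside; a dark groove across it shows the head's long direction. Below it sits the nut: round, knurled steel, 27 mm in diameter, 36 mm tall; its top is 66 to 70 mm above the head's underside at the start (how far it is screwed down differs and is not reported).
- nut_zone (a point): Point on the bolt's axis 50 mm above the head's underside, always inside the nut. Turned clockwise against the bolt, the nut comes down 12 mm a turn (1.9 mm per rad). The thread is a little stiff (0.06 N m): bolt and nut turn together until the head is stopped, and the nut stays where it is left.
- washer_zone (a point): Point on the bolt's axis 28 mm above the head's underside: the mean place of the underside of the nut's sprung flange, which at the start is 26 to 30 mm above the head's underside. Flange 26 mm in diameter, turns with the nut and rubs on what it bears on, so turning gets heavier once it presses. Past bearing, each rad of turning presses it down with about 32 N more.
- t_plate: Aluminium plate fixed to the table, 150 (x) x 270 (y) x 26 mm. Origin: centre of its underside. Three T-slots run its whole length along y, at x = -45, 0 and +45 mm; the middle one is used. Mouth 20.5 mm wide between lips 8 mm thick (undersides at 18 mm height above the origin); channel below 28.5 mm wide, 8 mm high, floor at 10 mm: the 6 mm head has 2 mm of play up and down.
- carrier: Dark steel base plate of the mirror, 76 (x) x 130 (y) x 10 mm, 1.2 kg, lying loose on the slotted plate, axes parallel to the plate's. Origin: centre of its underside. Middle of its +y edge: an open U-slot 14.5 mm wide, 25 mm deep, above the plate's middle slot. A mirror mount 70 mm tall is fixed on it 40 mm from the origin towards -y.
- carrier_seat (a point): Point on the carrier's top face where the bolt's axis stands when the stem touches the end of the U-slot: 19 mm inside the carrier's +y edge. Axes as the carrier's; the slot opens towards +y.
- storage_block: Grey block fixed to the table, 76 (x) x 50 (y) x 30 mm, with two pockets 20.5 (x) x 30 (y) mm, 24 mm deep, at x = -17 mm (holds the bolt) and x = +18 mm (empty). Origin: centre of its underside.
There are look-alikes about, which are no part of the job. Leave any blue or brown look-alike of the t_bolt alone.

How it is judged:
On the way, in this order (a step that is already met when the one before it is completed fails the run):
1. the bolt's head is down in the middle slot, below the lips (z of t_bolt in the frame of t_plate between 0.007 and 0.013 m and x of t_bolt in the frame of t_plate between -0.005 and 0.005 m and y of t_bolt in the frame of t_plate below 0.13 m), for 0.2 s.
2. the stem stands at the end of the carrier's slot and the head is square to the plate's slot (horizontal distance between t_bolt and carrier_seat below 0.004 m and angle between the x axis of t_bolt and the x axis of t_plate, either way round below 0.25 rad and z of t_bolt in the frame of t_plate below 0.0135 m), for 0.2 s.
At the end, for the whole second after the job is handed in: Bolt upright (0.08 rad), head below the lips of the middle slot and square to it within 0.25 rad, axis within 4 mm of the carrier seat; the nut presses the carrier down with 14 to 42 N (about 0.5 to 1.3 rad past the loss of play); carrier within 5 mm of its starting place; all at rest (all of step 2 and angle between t_bolt's own z axis and vertical below 0.08 rad and contact force between t_bolt and carrier between 14 and 42 N and distance of carrier from where it was at the start of the episode below 0.005 m and linear speed of t_bolt below 0.01 m/s); the robot touches nothing.
It fails at once if the carrier is pushed more than 6 mm out of its place (distance of carrier from where it was at the start of the episode above 0.006 m).
It fails at once if the nut is overtightened or the bolt rammed into the carrier (more than 50 N between them) (contact force between t_bolt and carrier above 50 N).
It also fails if it takes over 69 s, if anything falls off the work surface, if the arm or the gripper's body presses on something with over 40 N, if the wrist force passes 120 N, or if a joint passes its speed limit or range.

## Working session

There is one attempt and no reset: what is moved stays moved. The work goes in short steps, Python scripts to look and compute and a tool call to move; the robot and the scene stay as the last step left them, time stands still between calls to the robot, and variables do not carry over. Pictures are saved under pics/ and viewed, and the job is handed in when it is done.

Besides the shell and the picture viewer there is one more tool, called after "Emit:" as a command line: name --argument value ..., lists and objects as JSON in quotes. step_arm: Moves the arm, as the interface text tells. Its arguments: {"type":"object","properties":{"targets":{"type":"array"},"gripper":{"type":"number"},"force":{"type":"number"}},"required":["targets"]}

```bash
mkdir -p pics; ls; python3 - <<'E'
from rig import telemetry, viewer, robot
import cv2, numpy as np
o=telemetry.get_obs(); print(o); print(robot.tip_reach)
for n in ["scene","top","wrist"]:
    c=viewer.camera(n); cv2.imwrite(f"pics/{n}0.png",c["img"]); np.savez(f"{n}0.npz",**c)
    print(n,c["K"].tolist(),c["R"].round(4).tolist(),c["t"])
E
```

```text
pics
{'time': 0.0, 'q': array([ 1.10750804e+00,  5.28472361e-01,  1.43389716e+00,  2.04955870e-05,
        1.18135711e+00, -1.78512347e-01]), 'joint_velocities': array([ 0.00067736, -0.00179338, -0.00046811,  0.00136246,  0.0006249 ,
        0.0012453 ]), 'joint_torque': array([ 1.22717365e-04, -4.40046358e+01, -1.76588881e+01,  6.32461673e-02,
        5.81334648e-02, -1.62320016e-04]), 'position': array([0.17525466, 0.59921862, 0.2405694 ]), 'tool_rot': array([ 1.41911102e-01,  9.89878831e-01, -1.00952973e-03, -3.45542545e-04]), 'ft_force': array([-0.17949884, -0.13842285,  0.49688573]), 'moment': array([-0.01036717, -0.00906623, -0.0155569 ]), 'grip_width': 0.08709238806061892}
0.019
scene [[421.3872160148029, 0.0, 288.60915763935486], [0.0, 421.3872160148029, 208.9408597120611], [0.0, 0.0, 1.0]] [[-0.5694, -0.822, -0.0092], [-0.5292, 0.3751, -0.7611], [0.629, -0.4285, -0.6486]] [0.34934856 0.33590987 0.58717287]
top [[463.12446960695746, 0.0, 280.5488143644204], [0.0, 463.12446960695746, 205.0516078371526], [0.0, 0.0, 1.0]] [[-0.0255, -0.9995, -0.0211], [-0.9857, 0.0286, -0.166], [0.1665, 0.0166, -0.9859]] [0.0855503  0.53834559 0.99175416]
wrist [[325.7927082003293, 0.0, 280.2480083837584], [0.0, 325.7927082003293, 208.60358753012167], [0.0, 0.0, 1.0]] [[0.2801, 0.96, -0.0018], [0.9145, -0.2663, 0.3048], [0.2921, -0.087, -0.9524]] [-0.62462905 -0.0384219   0.3922082 ]
```

View pics/scene0.png

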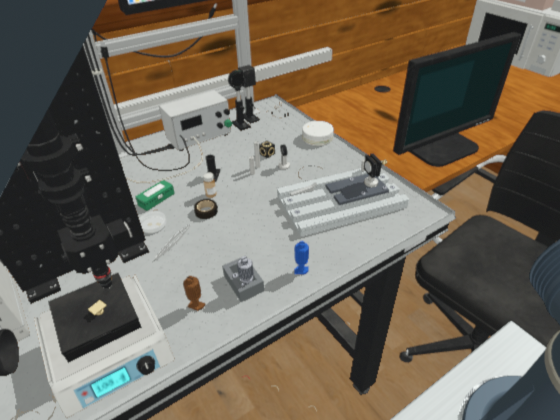

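View pics/top0.png

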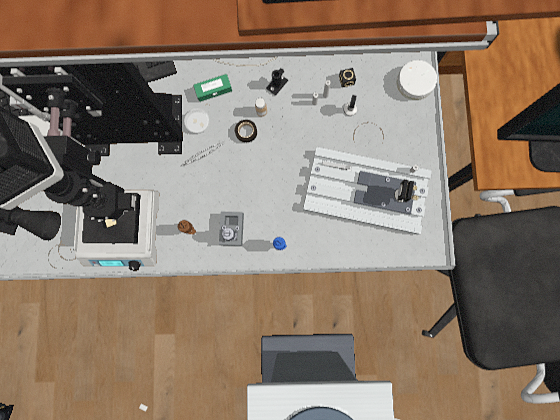

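View pics/wrist0.png

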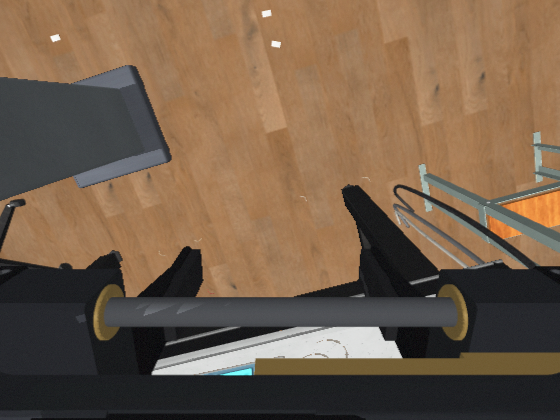

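```bash
cat > h.py <<'E'
import numpy as np, cv2
def load(n): return dict(np.load(n+".npz"))
def ray(c,u,v):
    C=-c["R"].T@c["t"]; d=c["R"].T@np.linalg.inv(c["K"])@np.array([u,v,1.]); return C,d
def onz(c,u,v,z):
    C,d=ray(c,u,v); return C+d*(z-C[2])/d[2]
def proj(c,X):
    p=c["K"]@(c["R"]@np.asarray(X,float)+c["t"]); return p[:2]/p[2]
def tri(c1,p1,c2,p2):
    C1,d1=ray(c1,*p1);C2,d2=ray(c2,*p2)
    s=np.linalg.lstsq(np.stack([d1,-d2],1),C2-C1,rcond=None)[0]
    a=C1+s[0]*d1;b=C2+s[1]*d2; return (a+b)/2,np.linalg.norm(a-b)
def crop(img,u0,v0,u1,v1,s,fn):
    o=cv2.resize(img[v0:v1,u0:u1],None,fx=s,fy=s,interpolation=cv2.INTER_CUBIC); cv2.imwrite(fn,o)
E
python3 - <<'E'
from h import *
t=load("top0");s=load("scene0")
crop(t["img"],170,200,300,260,6,"pics/tc1.png")
crop(s["img"],175,230,325,320,5,"pics/sc1.png")
crop(t["img"],295,140,440,240,5,"pics/tc2.png")
crop(s["img"],270,150,420,245,5,"pics/sc2.png")
E
```

```text
(no output)
```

View pics/tc1.png

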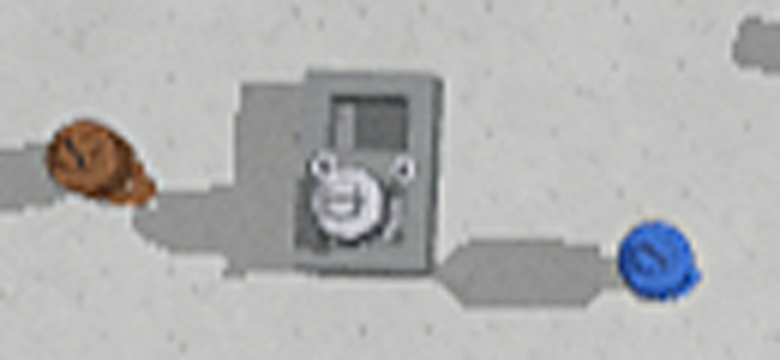

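View pics/sc1.png

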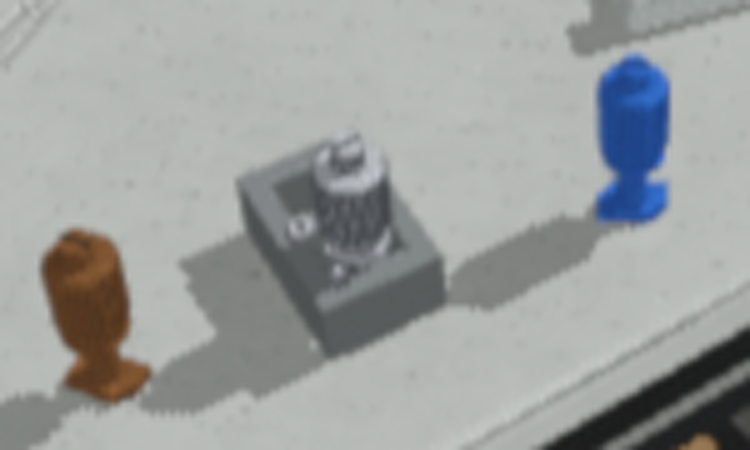

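View pics/tc2.png

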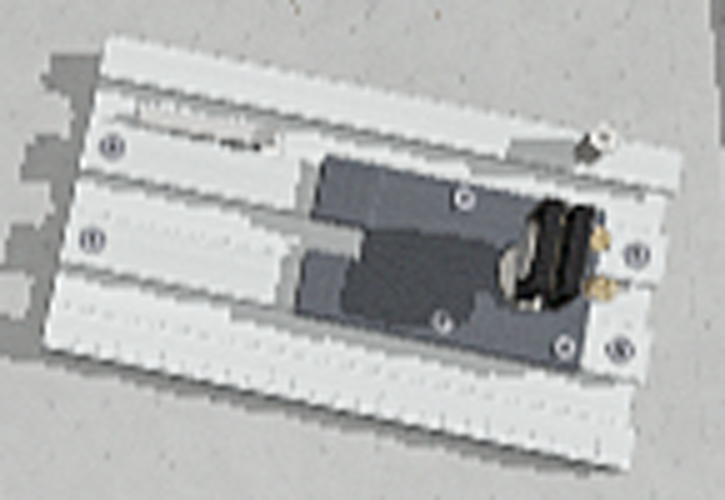

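View pics/sc2.png

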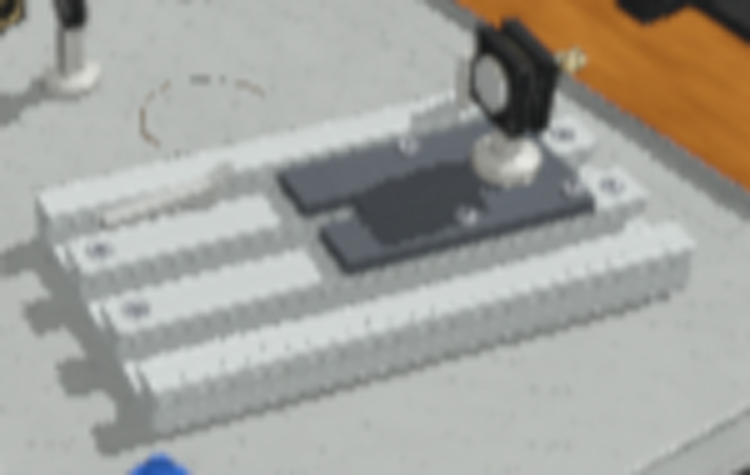

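The grey/silver bolt stands in the storage block at top pixel (228,234). The brown one at (187,228) and the blue one at (279,243) are look-alikes. The grey one fits: steel, inside the block, near pocket. The plate's middle slot leads into the carrier's U-slot at top pixel ≈(365,188).

```bash
cat >> h.py <<'E'
def cloud(c):
    d=c["depth"];v,u=np.mgrid[:d.shape[0],:d.shape[1]]
    p=np.stack([(u-c["K"][0,2])/c["K"][0,0]*d,(v-c["K"][1,2])/c["K"][1,1]*d,d],-1)
    P=(p-c["t"])@c["R"]; P[d<=0]=np.nan; return P
E
python3 - <<'E'
from h import *
t=load("top0");s=load("scene0")
for n,c,b in(("top",t,(300,140,440,240)),("scene",s,(270,150,420,245))):
    P=cloud(c); u0,v0,u1,v1=b
    Z=P[...,2]
    m=np.zeros(Z.shape,np.uint8); m[v0:v1,u0:u1]=((Z>0.018)&(Z<0.15))[v0:v1,u0:u1]
    k,l,st,_=cv2.connectedComponentsWithStats(m); i=1+st[1:,4].argmax(); mm=l==i
    Q=P[mm]; h=Q[:,2]; 
    print(n,"table z",np.nanmedian(Z[v0:v1,u0:u1][Z[v0:v1,u0:u1]<0.012]), "hist",np.histogram(h,bins=np.arange(.018,.12,.004)))
    top=Q[(h>.022)&(h<.042)]
    print("plate rect", cv2.minAreaRect((top[:,:2]*1000).astype(np.float32)))
    hsv=cv2.cvtColor(c["img"],cv2.COLOR_BGR2GRAY)
    car=P[mm&(Z>.031)&(Z<.041)&(hsv<110)]
    print("carrier",len(car),np.median(car[:,2]),cv2.minAreaRect((car[:,:2]*1000).astype(np.float32)))
# storage block
for n,c,b in(("top",t,(200,205,250,250)),("scene",s,(215,250,270,300))):
    P=cloud(c); u0,v0,u1,v1=b; Q=P[v0:v1,u0:u1].reshape(-1,3)
    B=Q[(Q[:,2]>.025)&(Q[:,2]<.034)]
    print(n,"block",cv2.minAreaRect((B[:,:2]*1000).astype(np.float32)))
    N=Q[(Q[:,2]>.055)]
    print("nut",len(N),N.min(0),N.max(0)); 
    print("stemtop",Q[Q[:,2]>.08].mean(0),(Q[:,2]>.08).sum())
E
```

```text
top table z 3.6386897231399664e-05 hist (array([ 102,  793,  453,  461, 1009,  159,   29,    2,    0,    0,    0,
          1,    8,    9,   19,   11,   10,   12,   20,   21,   47,  128,
         44,    2,    0]), array([0.018, 0.022, 0.026, 0.03 , 0.034, 0.038, 0.042, 0.046, 0.05 ,
       0.054, 0.058, 0.062, 0.066, 0.07 , 0.074, 0.078, 0.082, 0.086,
       0.09 , 0.094, 0.098, 0.102, 0.106, 0.11 , 0.114, 0.118]))
plate rect ((575.3745727539062, -128.2039337158203), (270.7777404785156, 80.40123748779297), 74.21613311767578)
carrier 1077 0.03535073887094147 ((569.6378784179688, -144.5335693359375), (171.3775177001953, 75.62670135498047), 76.25712585449219)
scene table z 0.0010671362190117165 hist (array([ 172,  502, 1111,  148,  823,  205,   61,   24,   10,   13,    3,
          0,   13,   27,   15,   20,   32,   25,   23,   26,   34,   66,
         77,    0,    0]), array([0.018, 0.022, 0.026, 0.03 , 0.034, 0.038, 0.042, 0.046, 0.05 ,
       0.054, 0.058, 0.062, 0.066, 0.07 , 0.074, 0.078, 0.082, 0.086,
       0.09 , 0.094, 0.098, 0.102, 0.106, 0.11 , 0.114, 0.118]))
plate rect ((595.9129638671875, -130.67901611328125), (272.30615234375, 118.36787414550781), 75.51803588867188)
carrier 869 0.036812705627586866 ((566.5093994140625, -161.30154418945312), (129.21578979492188, 76.59429931640625), 76.12512969970703)
top block ((493.6151428222656, 186.200439453125), (50.355247497558594, 76.31269073486328), 86.6135025024414)
nut 134 [0.46307894 0.17380277 0.05662997] [0.48908203 0.19890571 0.08835374]
stemtop [0.47626665 0.18740942 0.08421593] 28
scene block ((496.9949645996094, 188.1678009033203), (50.5833740234375, 80.36836242675781), 86.27577209472656)
nut 244 [0.46542649 0.17563344 0.05544147] [0.49088678 0.20323523 0.0881184 ]
stemtop [0.47785539 0.1902493  0.08513652] 44
```

```bash
cat >> h.py <<'E'
from scipy.spatial.transform import Rotation as Rt
def delta(o,X,psi=None,verbose=True):
    """tool-frame shift to world X, and rz deg to bring tool y axis to heading psi (rad)"""
    R=Rt.from_quat(o["tool_rot"]).as_matrix()
    d=R.T@(np.asarray(X)-o["position"])
    cur=np.arctan2(R[1,1],R[0,1])
    rz=None if psi is None else -np.degrees((psi-cur+np.pi)%(2*np.pi)-np.pi)
    if psi is None: rz=0.
    tilt=R[:,2]
    # include small tilt correction
    if psi is None: psi=cur
    T=np.array([[np.sin(psi),np.cos(psi),0],[-np.cos(psi),np.sin(psi),0],[0,0,-1.]])
    T=np.stack([[-np.sin(psi)*-1*-1,0,0]]) if False else np.column_stack([[-np.sin(psi)*-1,np.cos(psi)*-1,0],[np.cos(psi),np.sin(psi),0],[0,0,-1.]])
    if np.linalg.det(T)<0: T[:,0]*=-1
    rv=Rt.from_matrix(R.T@T).as_rotvec(degrees=True)
    if verbose: print("shift mm",(d*1000).round(1),"rotvec deg",rv.round(2),"psi now",round(cur,4),"pos",o["position"].round(4),"q",o["q"].round(3),"F",o["ft_force"].round(2),"M",o["moment"].round(3),"w",round(o["grip_width"],4),"t",o["time"])
    return d,rv
E
python3 - <<'E'
from h import *
from rig import telemetry
t=load("top0");s=load("scene0")
for n in("top0","scene0"):
    P=cloud(load(n)).reshape(-1,3);P=P[np.isfinite(P).all(1)]
    H={}
    for x0 in np.arange(.0,.9,.1):
        row=[]
        for y0 in np.arange(-.3,.9,.1):
            q=P[(P[:,0]>=x0)&(P[:,0]<x0+.1)&(P[:,1]>=y0)&(P[:,1]<y0+.1)&(P[:,2]<.9)]
            row.append(int(1000*q[:,2].max()) if len(q)else -1)
        print(n,round(x0,1),row)
delta(telemetry.get_obs(),[.477,.188,.2406],2.59)
P=cloud(t)
for uv in((187,228),(279,243)): print(P[uv[1],uv[0]])
E
```

```text
top0 0.0 [-866, 6, 16, 18, 4, -867, -864, -865, -866, -867, -866, -862]
top0 0.1 [-866, 6, 14, 12, 5, -867, -865, 334, 331, -868, -863, -866]
top0 0.2 [-865, -861, -864, -863, -867, -865, -867, -862, -858, -867, -866, -866]
top0 0.3 [4, 3, 4, 3, 2, 2, 1, 2, 3, 3, 0, -863]
top0 0.4 [29, 30, 6, 82, 88, 82, 578, 529, 136, 122, 3, -872]
top0 0.5 [108, 696, 695, 695, 682, 682, 682, 422, 138, 131, 0, -1]
top0 0.6 [60, 696, 695, 712, 682, 682, 682, 435, 365, -1, -1, -1]
top0 0.7 [35, 67, 65, 37, 63, 19, 417, 412, 394, 126, 25, -1]
top0 0.8 [37, 37, 76, 62, 34, 34, 72, 24, -1, 13, 30, -1]
scene0 0.0 [-1, 3, 301, 304, -1, -1, 625, 626, -1, -1, -1, -1]
scene0 0.1 [-1, 5, 314, 305, 3, -1, -1, -1, -1, -1, -1, -1]
scene0 0.2 [-1, -1, -1, -1, -1, -1, -1, -1, -1, -1, -1, -1]
scene0 0.3 [1, 2, 2, 2, 3, 3, 3, 4, 1, -1, -1, -1]
scene0 0.4 [29, 30, 4, 82, 88, 81, 228, 366, 121, 3, -1, -1]
scene0 0.5 [108, 109, 38, 29, 34, 82, 418, 412, 136, 3, -1, -1]
scene0 0.6 [58, 40, 47, 29, 4, 11, 365, 21, 118, -1, -1, -1]
scene0 0.7 [35, 66, 68, 4, 63, 19, 420, 263, 209, -1, -1, -1]
scene0 0.8 [38, 35, 77, 63, 33, 33, -870, -873, 13, -1, -1, -1]
shift mm [-405.1 -310.     0.6] rotvec deg [-7.000e-02 -8.000e-02 -7.471e+01] psi now 1.286 pos [0.1753 0.5993 0.2408] q [ 1.107  0.528  1.434 -0.     1.181 -0.179] F [ 0.7  -0.59  0.3 ] M [ 0.039 -0.001 -0.024] w 0.0873 t 0.15
[0.49179881 0.27583763 0.06868193]
[0.45287812 0.07574639 0.07700931]
```

Emit:
step_arm --targets '[{"dx":-0.033,"dy":-0.051,"dz":0,"rz":-10},{"dx":-0.065,"dy":-0.101,"dz":0,"rz":-20},{"dx":-0.098,"dy":-0.152,"dz":0,"rz":-30},{"dx":-0.13,"dy":-0.203,"dz":0,"rz":-40},{"dx":-0.163,"dy":-0.253,"dz":0,"rz":-50}]' --gripper 0.6 --force 60

```text
invalid input
```

```bash
python3 - <<'E'
from h import *
from rig import telemetry
o=telemetry.get_obs()
delta(o,[.38,.19,.24],2.59)
delta(o,[.477,.188,.22],2.59)
E
```

```text
shift mm [-311.4 -335.3    1.2] rotvec deg [-7.000e-02 -8.000e-02 -7.471e+01] psi now 1.286 pos [0.1753 0.5993 0.2408] q [ 1.107  0.528  1.434 -0.     1.181 -0.179] F [ 0.7  -0.59  0.3 ] M [ 0.039 -0.001 -0.024] w 0.0873 t 0.15
shift mm [-405.1 -310.    21.2] rotvec deg [-7.000e-02 -8.000e-02 -7.471e+01] psi now 1.286 pos [0.1753 0.5993 0.2408] q [ 1.107  0.528  1.434 -0.     1.181 -0.179] F [ 0.7  -0.59  0.3 ] M [ 0.039 -0.001 -0.024] w 0.0873 t 0.15
```

Likely all six keys are needed in each row.

Emit:
step_arm --targets '[{"dx":-0.033,"dy":-0.051,"dz":0,"rx":0,"ry":0,"rz":-10},{"dx":-0.065,"dy":-0.101,"dz":0,"rx":0,"ry":0,"rz":-20},{"dx":-0.098,"dy":-0.152,"dz":0,"rx":0,"ry":0,"rz":-30},{"dx":-0.13,"dy":-0.203,"dz":0,"rx":0,"ry":0,"rz":-40},{"dx":-0.163,"dy":-0.253,"dz":0,"rx":0,"ry":0,"rz":-50}]' --gripper 0.6 --force 60

```text
time: 0.78
position: [0.2585, 0.3189, 0.2412]
tool_rot: [-0.279, 0.96, -0.001, -0.0]
ft_force: [0.5, -1.3, -0.5]
grip_width: 0.0533
```

```bash
python3 - <<'E'
from h import *
from rig import telemetry
o=telemetry.get_obs()
delta(o,[.38,.19,.24],2.59)
delta(o,[.477,.188,.22],2.59)
E
```

```text
shift mm [ -33.7 -173.9    1.4] rotvec deg [ -0.05  -0.09 -26.05] psi now 2.1353 pos [0.2585 0.3189 0.2412] q [ 6.170e-01  2.400e-01  1.940e+00 -1.000e-03  9.630e-01 -1.518e+00] F [ 0.47 -1.31 -0.46] M [ 0.076 -0.025 -0.036] w 0.0533 t 0.775
shift mm [-114.6 -227.5   21.3] rotvec deg [ -0.05  -0.09 -26.05] psi now 2.1353 pos [0.2585 0.3189 0.2412] q [ 6.170e-01  2.400e-01  1.940e+00 -1.000e-03  9.630e-01 -1.518e+00] F [ 0.47 -1.31 -0.46] M [ 0.076 -0.025 -0.036] w 0.0533 t 0.775
```

Emit:
step_arm --targets '[{"dx":-0.011,"dy":-0.058,"dz":0,"rx":0,"ry":0,"rz":-8},{"dx":-0.022,"dy":-0.116,"dz":0,"rx":0,"ry":0,"rz":-16},{"dx":-0.034,"dy":-0.174,"dz":0,"rx":0,"ry":0,"rz":-26},{"dx":-0.075,"dy":-0.2,"dz":0.01,"rx":0,"ry":0,"rz":-26},{"dx":-0.115,"dy":-0.227,"dz":0.02,"rx":0,"ry":0,"rz":-26}]'

```text
time: 1.4
position: [0.4793, 0.1873, 0.2212]
tool_rot: [-0.486, 0.874, -0.001, -0.0]
ft_force: [0.5, 1.2, 0.7]
grip_width: 0.0523
```

```bash
python3 - <<'E'
from h import *
from rig import telemetry,viewer
c=viewer.camera("wrist"); cv2.imwrite("pics/w1.png",c["img"]); np.savez("wrist1.npz",**c)
o=telemetry.get_obs()
delta(o,[.477,.188,.12],2.59)
print(proj(c,[.477,.188,.086]))
E
```

```text
shift mm [  4.8   9.3 100.3] rotvec deg [-0.45  0.2  -0.23] psi now 2.5859 pos [0.4866 0.1873 0.2204] q [ 0.154  0.415  1.719 -0.003  0.999 -2.43 ] F [ 5.67  0.89 -0.09] M [ 0.142 -0.203  0.071] w 0.052 t 1.45
[283.80618752 201.96876297]
```

View pics/w1.png

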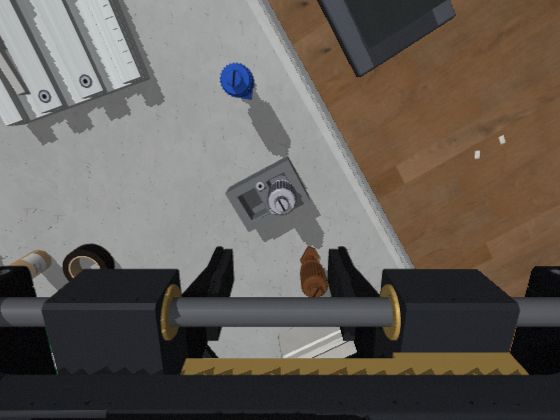

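```bash
python3 - <<'E'
from h import *
from rig import telemetry,viewer
c=viewer.camera("wrist"); np.savez("wrist2.npz",**c)
crop(c["img"],215,145,335,255,6,"pics/w2.png")
o=telemetry.get_obs()
delta(o,[.477,.188,.12],2.45)
print(proj(c,[.477,.188,.086]),o["joint_velocities"].round(3))
E
```

```text
shift mm [  2.9   5.4 100.5] rotvec deg [-0.23  0.07  7.8 ] psi now 2.5862 pos [0.4827 0.1877 0.2205] q [ 1.560e-01  4.120e-01  1.724e+00 -2.000e-03  1.002e+00 -2.429e+00] F [ 0.08 -0.17 -0.04] M [0.093 0.114 0.04 ] w 0.0521 t 1.5
[291.85518188 197.46168895] [ 0.035 -0.053  0.105  0.014  0.064  0.012]
```

View pics/w2.png

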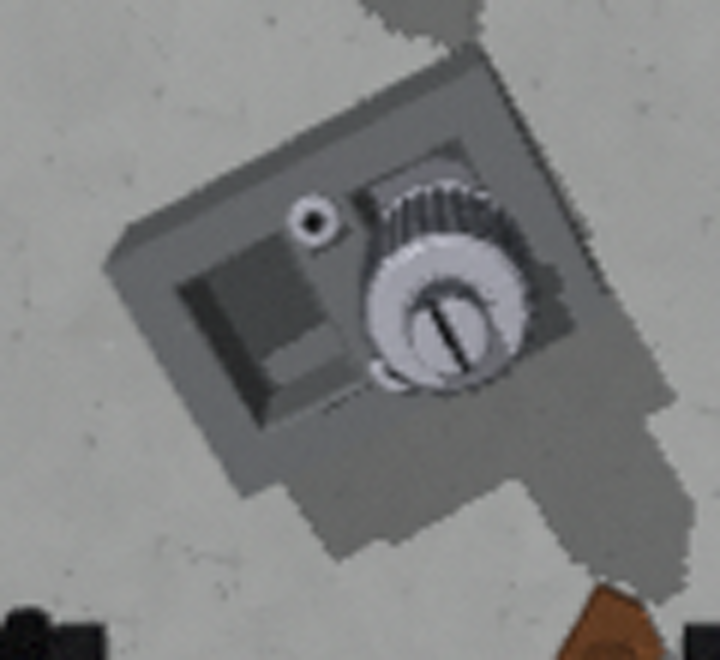

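```bash
python3 - <<'E'
from h import *
c=load("wrist2")
f=lambda x,y,z:onz(c,x/6-.42+215,y/6-.42+145,z)
a=f(428,300,.086);b=f(467,371,.086)
print("stem",f(449,335,.086),"groove ang",np.degrees(np.arctan2(*(a-b)[[1,0]])))
# block right edge, left edge, pocket edges
for p,q in(((480,60),(605,290)),((110,270),(242,495)),((180,290),(262,425))):
    a=f(*p,.03);b=f(*q,.03);print(np.degrees(np.arctan2(*(a-b)[[1,0]])))
a=f(480,45,.03);b=f(128,228,.03);print("short",np.linalg.norm(a-b),a,b)
E
```

```text
stem [0.48025543 0.1891944  0.086     ] groove ang -93.61321065867435
-92.60507851143298
-94.09723834857427
-92.80086238198473
short 0.0689932202368096 [0.45683549 0.16287343 0.03      ] [0.52564263 0.15780966 0.03      ]
```

Emit:
step_arm --targets '[{"dx":0.001,"dy":0.004,"dz":0.02,"rx":-0.2,"ry":0,"rz":2},{"dx":0.001,"dy":0.004,"dz":0.045,"rx":-0.2,"ry":0,"rz":4},{"dx":0.001,"dy":0.004,"dz":0.07,"rx":-0.2,"ry":0,"rz":6},{"dx":0.001,"dy":0.004,"dz":0.09,"rx":-0.2,"ry":0,"rz":8},{"dx":0.001,"dy":0.004,"dz":0.1,"rx":-0.2,"ry":0,"rz":8}]'

```text
time: 2.12
position: [0.4778, 0.1888, 0.1195]
tool_rot: [-0.424, 0.905, 0.0, -0.001]
ft_force: [-0.8, 0.8, 0.3]
grip_width: 0.052
```

```bash
python3 - <<'E'
from h import *
from rig import telemetry,viewer
c=viewer.camera("wrist"); c=viewer.camera("wrist"); np.savez("wrist3.npz",**c)
cv2.imwrite("pics/w3.png",c["img"])
o=telemetry.get_obs()
delta(o,[.4785,.189,.12],2.45)
print(proj(c,[.4785,.189,.086]),proj(c,o["position"]),o["joint_velocities"].round(3))
E
```

```text
shift mm [-0.4 -0.2 -0.3] rotvec deg [ 0.07 -0.04 -0.15] psi now 2.4473 pos [0.4781 0.1888 0.1197] q [ 1.580e-01  5.690e-01  1.817e+00  1.000e-03  7.570e-01 -2.290e+00] F [-0.    0.45 -0.19] M [ 0.043  0.106 -0.012] w 0.0523 t 2.225
[280.41501193 253.03081761] [280.9557833  281.84285415] [-0.002 -0.026 -0.021  0.     0.014  0.002]
```

View pics/w3.png

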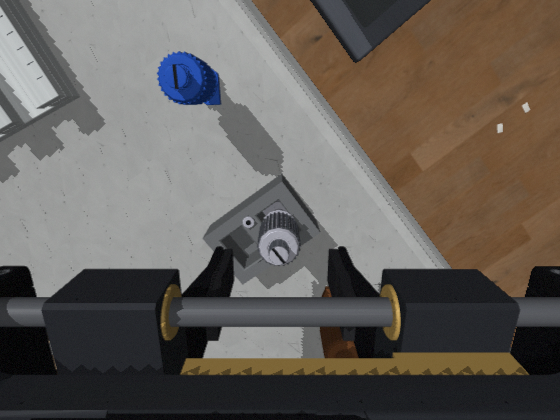

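The stem top sits at (280,253), just where (0.4785, 0.189) projects. Descending to z = 0.062.

Emit:
step_arm --targets '[{"dx":0,"dy":0,"dz":0.015,"rx":0,"ry":0,"rz":0},{"dx":0,"dy":0,"dz":0.03,"rx":0,"ry":0,"rz":0},{"dx":0,"dy":0,"dz":0.045,"rx":0,"ry":0,"rz":0},{"dx":0,"dy":0,"dz":0.057,"rx":0,"ry":0,"rz":0},{"dx":0,"dy":0,"dz":0.057,"rx":0,"ry":0,"rz":0}]'

```text
time: 2.85
position: [0.4773, 0.1887, 0.0615]
tool_rot: [-0.424, 0.906, 0.001, -0.002]
ft_force: [-0.9, -0.1, 0.1]
grip_width: 0.052
```

Emit:
step_arm --targets '[{"dx":0,"dy":0,"dz":0,"rx":0,"ry":0,"rz":0},{"dx":0,"dy":0,"dz":0,"rx":0,"ry":0,"rz":0},{"dx":0,"dy":0,"dz":0,"rx":0,"ry":0,"rz":0},{"dx":0,"dy":0,"dz":0,"rx":0,"ry":0,"rz":0},{"dx":0,"dy":0,"dz":0,"rx":0,"ry":0,"rz":0}]' --gripper 0.1 --force 40

```text
time: 3.48
position: [0.4776, 0.1887, 0.0618]
tool_rot: [-0.424, 0.906, 0.001, -0.001]
ft_force: [0.2, 0.2, 1.6]
grip_width: 0.026
```

```bash
python3 - <<'E'
from h import *
from rig import telemetry,viewer
o=telemetry.get_obs()
delta(o,[.4785,.189,.062],2.45)
c=viewer.camera("wrist");cv2.imwrite("pics/w4.png",c["img"])
# plate fit, using the first top & scene images (all points at plate-top height)
for n,b in(("top0",(300,140,440,240)),("scene0",(270,150,420,245))):
    c=load(n);P=cloud(c);u0,v0,u1,v1=b;Z=P[...,2];m=np.zeros(Z.shape,bool);m[v0:v1,u0:u1]=True
    Q=P[m&(Z>.021)&(Z<.042)]; print(n,cv2.minAreaRect((Q[:,:2]*1000).astype(np.float32)),np.median(Q[:,2]))
E
```

```text
shift mm [-0.8 -0.5 -0.2] rotvec deg [ 0.13 -0.11 -0.16] psi now 2.4472 pos [0.4776 0.1887 0.0618] q [ 1.580e-01  6.750e-01  1.846e+00  1.000e-03  6.230e-01 -2.290e+00] F [0.21 0.2  1.58] M [ 0.065 -0.023  0.025] w 0.026 t 3.475
top0 ((574.2642211914062, -128.11187744140625), (269.9657287597656, 150.9282684326172), 76.23748779296875) 0.02645411336138466
scene0 ((659.6287841796875, -146.33311462402344), (271.4028625488281, 323.3907165527344), 76.14895629882812) 0.027541873703471626
```

View pics/w4.png

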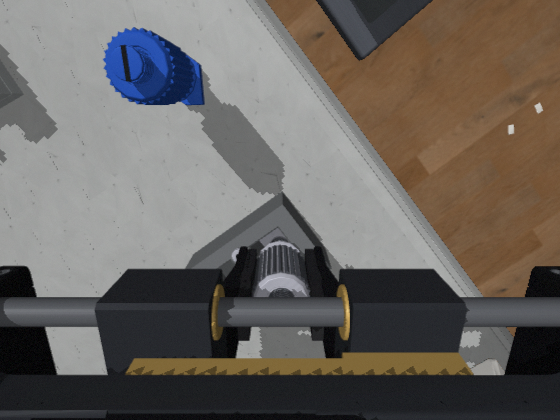

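Emit:
step_arm --targets '[{"dx":0,"dy":0,"dz":-0.01,"rx":0,"ry":0,"rz":0},{"dx":0,"dy":0,"dz":-0.03,"rx":0,"ry":0,"rz":0},{"dx":0,"dy":0,"dz":-0.06,"rx":0,"ry":0,"rz":0},{"dx":0,"dy":0,"dz":-0.09,"rx":0,"ry":0,"rz":0},{"dx":0,"dy":0,"dz":-0.12,"rx":0,"ry":0,"rz":0}]'

```text
time: 4.15
position: [0.4773, 0.1886, 0.183]
tool_rot: [-0.424, 0.905, 0.001, -0.002]
ft_force: [0.4, 0.6, -1.8]
grip_width: 0.026
```

```bash
cat >> h.py <<'E'
PC=np.array([.5743,-.1281]);PY=np.array([.2379,.9713]);PX=np.array([.9713,-.2379])
def plate(x,y): return PC+x*PX+y*PY
def toplate(p): d=np.asarray(p)[:2]-PC; return d@PX,d@PY
E
python3 - <<'E'
from h import *
from rig import telemetry,viewer
o=telemetry.get_obs()
w=plate(0,.085);print(w)
d,r=delta(o,[*w,.182],2.4472-np.radians(86.6-76.24))
E
```

```text
[ 0.5945215 -0.0455395]
shift mm [ 105.  -239.9    0.5] rotvec deg [ 0.15 -0.16 10.37] psi now 2.4473 pos [0.4773 0.1886 0.183 ] q [ 1.580e-01  4.640e-01  1.768e+00  1.000e-03  9.130e-01 -2.290e+00] F [ 0.42  0.65 -1.78] M [0.031 0.048 0.012] w 0.026 t 4.15
```

Emit:
step_arm --targets '[{"dx":0.021,"dy":-0.048,"dz":0,"rx":0,"ry":0,"rz":2},{"dx":0.044,"dy":-0.1,"dz":0,"rx":0,"ry":0,"rz":5},{"dx":0.067,"dy":-0.152,"dz":0,"rx":0,"ry":0,"rz":8},{"dx":0.09,"dy":-0.204,"dz":0,"rx":0.1,"ry":-0.1,"rz":10.4},{"dx":0.105,"dy":-0.24,"dz":0,"rx":0.1,"ry":-0.1,"rz":10.4}]'

```text
time: 4.78
position: [0.5951, -0.0481, 0.1828]
tool_rot: [-0.34, 0.941, 0.0, -0.001]
ft_force: [-0.0, 0.4, -1.1]
grip_width: 0.0258
```

```bash
python3 - <<'E'
from h import *
from rig import telemetry,viewer
import time
for n in("wrist","top","scene"):
    c=viewer.camera(n); np.savez(n+"5.npz",**c); cv2.imwrite(f"pics/{n}5.png",c["img"])
o=telemetry.get_obs()
w=plate(0,.085)
d,r=delta(o,[*w,.12],2.4472-np.radians(86.6-76.24)); print(toplate(o["position"]),o["joint_velocities"].round(3))
s=load("scene5");t=load("top5")
crop(s["img"],260,110,420,230,5,"pics/s5c.png")
crop(t["img"],290,130,440,240,5,"pics/t5c.png")
E
```

```text
shift mm [-1.   1.8 62.6] rotvec deg [ 0.05 -0.06 -0.22] psi now 2.2625 pos [ 0.595  -0.0476  0.1826] q [-0.267  0.562  1.561 -0.     1.019 -2.529] F [-0.34  0.04 -1.26] M [ 0.049  0.034 -0.02 ] w 0.026 t 4.925
(np.float64(0.0009433626805822357), np.float64(0.08314721290683261)) [ 0.044 -0.014  0.053  0.017  0.017  0.006]
```

View pics/s5c.png

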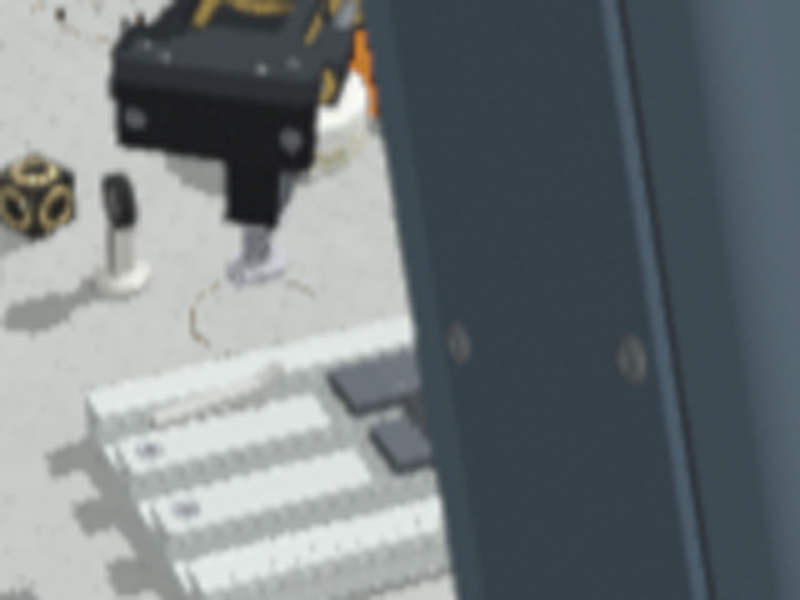

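View pics/t5c.png

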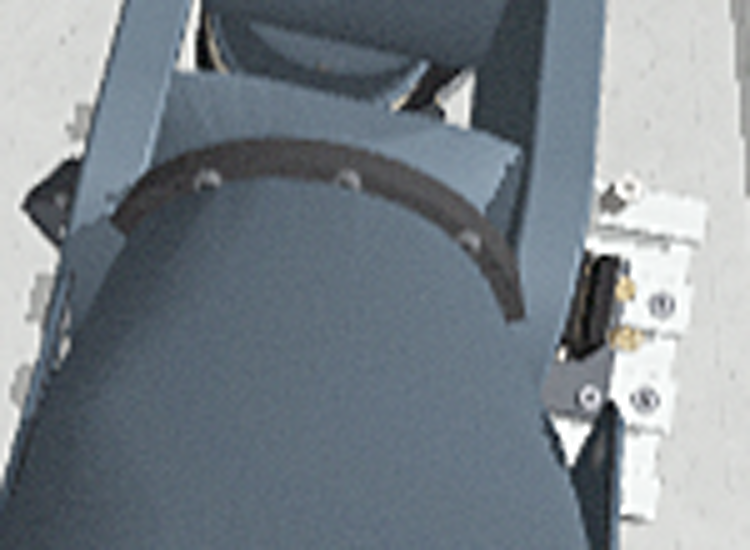

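View pics/wrist5.png

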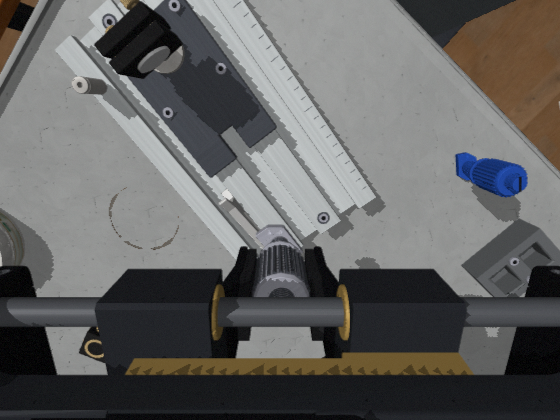

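```bash
python3 - <<'E'
from h import *
c=load("wrist5")
crop(c["img"],150,90,350,250,4,"pics/w5a.png")
for x,y in((0,.031),(0,.012),(.01025,.135),(-.01025,.135),(.075,.135),(-.075,.135)): print(x,y,((proj(c,[*plate(x,y),.026])-[150,90]+.5)*4).round(0))
E
```

```text
0 0.031 [394. 248.]
0 0.012 [342. 180.]
0.01025 0.135 [619. 609.]
-0.01025 0.135 [687. 563.]
0.075 0.135 [415. 746.]
-0.075 0.135 [912. 413.]
```

View pics/w5a.png

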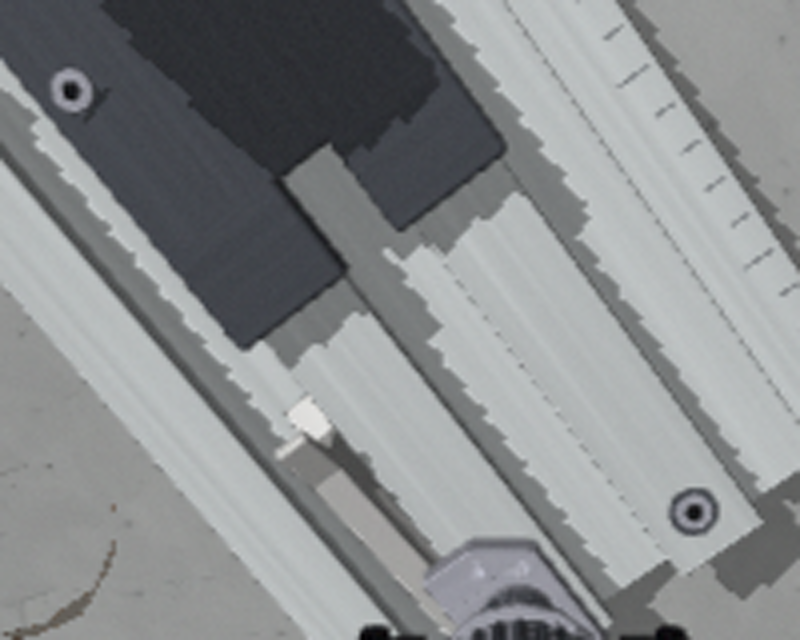

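```bash
python3 - <<'E'
from h import *
from rig import telemetry,viewer
c=viewer.camera("wrist");np.savez("wrist6.npz",**c)
o=telemetry.get_obs();delta(o,[*plate(0,.085),.12],2.2625);print(o["joint_velocities"].round(3))
crop(c["img"],150,90,350,250,4,"pics/w6a.png")
f=lambda x,y:((proj(c,[*plate(x,y),.026])-[150,90]+.5)*4).round(0)
for x,y in((.01025,.04),(.01025,.135),(-.01025,.04),(-.01025,.135),(.075,.135),(-.075,.135)): print(x,y,f(x,y))
im=cv2.imread("pics/w6a.png")
for x in(-.01025,.01025): cv2.line(im,*[tuple(int(a) for a in f(x,y)) for y in(.035,.135)],(0,0,255),1)
for x,y in((-.00725,.031),(.00725,.031),(.00725,.006),(-.00725,.006)):
    p=((proj(c,[*plate(x,y),.036])-[150,90]+.5)*4); cv2.circle(im,tuple(int(a) for a in p),4,(0,255,0),1)
cv2.imwrite("pics/w6b.png",im)
E
```

```text
shift mm [-0.9 -0.3 62.3] rotvec deg [ 0.16 -0.11  0.09] psi now 2.264 pos [ 0.5938 -0.0459  0.1823] q [-0.265  0.561  1.564  0.     1.02  -2.529] F [-0.52  0.6  -2.22] M [0.075 0.094 0.052] w 0.026 t 4.975
[ 0.032 -0.009  0.029  0.003  0.002  0.001]
0.01025 0.04 [381. 305.]
0.01025 0.135 [618. 608.]
-0.01025 0.04 [451. 252.]
-0.01025 0.135 [685. 563.]
0.075 0.135 [413. 746.]
-0.075 0.135 [910. 411.]
```

View pics/w6b.png

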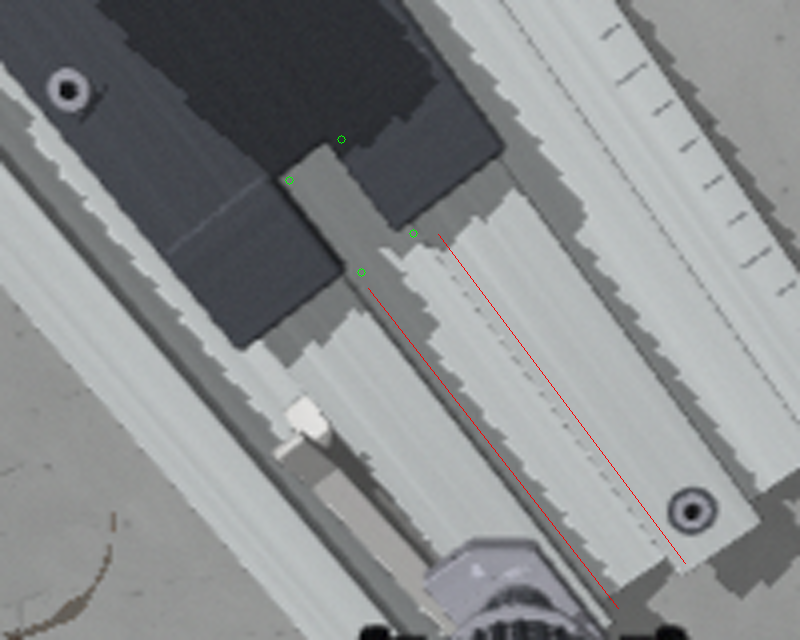

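```bash
python3 - <<'E'
from h import *
from rig import telemetry,viewer
c=viewer.camera("wrist");np.savez("wrist7.npz",**c)
o=telemetry.get_obs();delta(o,[*plate(0,.085),.12],2.2625);print(o["joint_velocities"].round(3))
s=5;u0,v0=220,190
crop(c["img"],u0,v0,u0+120,v0+110,s,"pics/x.png");im=cv2.imread("pics/x.png")
p=o["position"][:2];zh=o["position"][2]-.0558
for z,col in((zh,(0,0,255)),(zh+.006,(0,255,0))):
    pts=[(proj(c,[*(p+a*PX+b*PY),z])-[u0,v0]+.5)*s for a,b in((.009,.014),(.009,-.014),(-.009,-.014),(-.009,.014))]
    cv2.polylines(im,[np.array(pts).astype(int)],True,col,1)
cv2.imwrite("pics/w7.png",im)
E
```

```text
shift mm [-0.7 -1.4 62.2] rotvec deg [ 0.18 -0.13  0.17] psi now 2.2654 pos [ 0.5933 -0.045   0.1822] q [-0.263  0.561  1.565  0.     1.02  -2.529] F [-0.92  0.42 -1.77] M [0.074 0.057 0.044] w 0.0262 t 5.025
[ 0.023 -0.006  0.012 -0.003 -0.004  0.   ]
```

View pics/w7.png

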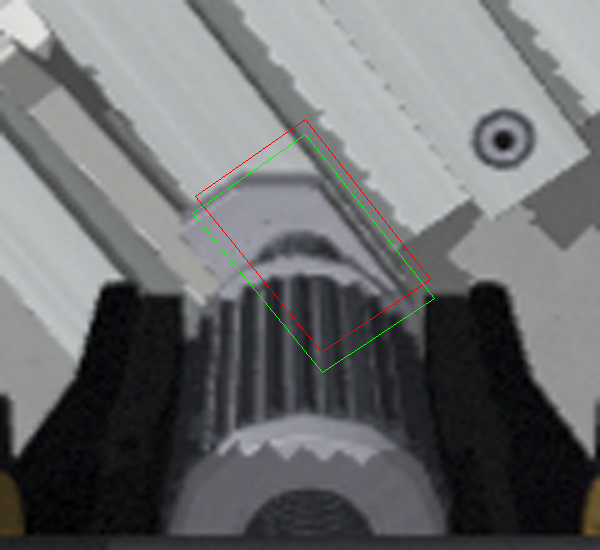

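Emit:
step_arm --targets '[{"dx":0,"dy":-0.001,"dz":0.02,"rx":0.1,"ry":-0.1,"rz":0.1},{"dx":0,"dy":-0.001,"dz":0.045,"rx":0.1,"ry":-0.1,"rz":0.1},{"dx":0,"dy":-0.001,"dz":0.07,"rx":0.1,"ry":-0.1,"rz":0.1},{"dx":0,"dy":-0.001,"dz":0.085,"rx":0.1,"ry":-0.1,"rz":0.1},{"dx":0,"dy":-0.001,"dz":0.09,"rx":0.1,"ry":-0.1,"rz":0.1}]'

```text
time: 5.65
position: [0.5928, -0.0446, 0.0915]
tool_rot: [-0.34, 0.94, 0.001, -0.001]
ft_force: [0.1, -0.5, -1.9]
grip_width: 0.0259
```

Emit:
step_arm --targets '[{"dx":0,"dy":0,"dz":0,"rx":0,"ry":0,"rz":0},{"dx":0,"dy":0,"dz":0,"rx":0,"ry":0,"rz":0},{"dx":0,"dy":0,"dz":0,"rx":0,"ry":0,"rz":0},{"dx":0,"dy":0,"dz":0,"rx":0,"ry":0,"rz":0},{"dx":0,"dy":0,"dz":0,"rx":0,"ry":0,"rz":0}]'

```text
time: 6.28
position: [0.5929, -0.0446, 0.0918]
tool_rot: [-0.34, 0.94, 0.001, -0.001]
ft_force: [0.4, -0.2, -2.9]
grip_width: 0.0263
```

```bash
cat > look.py <<'E'
from h import *
from rig import telemetry,viewer
import sys
tag=sys.argv[1]
c=viewer.camera("wrist");np.savez("wrist.npz",**c)
o=telemetry.get_obs();delta(o,[*plate(0,.085),.09],2.2663);print("plate",toplate(o["position"]),np.abs(o["joint_velocities"]).max().round(3))
s=5;u0,v0,u1,v1=190,150,350,270
crop(c["img"],u0,v0,u1,v1,s,"pics/x.png");im=cv2.imread("pics/x.png")
p=o["position"][:2];zh=o["position"][2]-.0558
cv2.imwrite(f"pics/{tag}_raw.png",im)
for z,col in((zh,(0,0,255)),(zh+.006,(0,255,0))):
    pts=[(proj(c,[*(p+a*PX+b*PY),z])-[u0,v0]+.5)*s for a,b in((.009,.014),(.009,-.014),(-.009,-.014),(-.009,.014))]
    cv2.polylines(im,[np.array(pts).astype(int)],True,col,1)
for x in(-.01025,.01025):
    cv2.line(im,*[tuple(((proj(c,[*plate(x,y),.026])-[u0,v0]+.5)*s).astype(int)) for y in(.035,.135)],(255,0,255),1)
cv2.imwrite(f"pics/{tag}.png",im)
E
python3 look.py w8
```

```text
shift mm [-0.8 -1.8  1.7] rotvec deg [ 0.18 -0.09 -0.09] psi now 2.2648 pos [ 0.5928 -0.0446  0.0917] q [-2.630e-01  6.900e-01  1.626e+00  1.000e-03  8.290e-01 -2.529e+00] F [ 0.29 -0.35 -1.18] M [-0.01   0.055 -0.053] w 0.026 t 6.325
plate (np.float64(-0.0019025886564179452), np.float64(0.08547488925306806)) 0.002
```

View pics/w8.png

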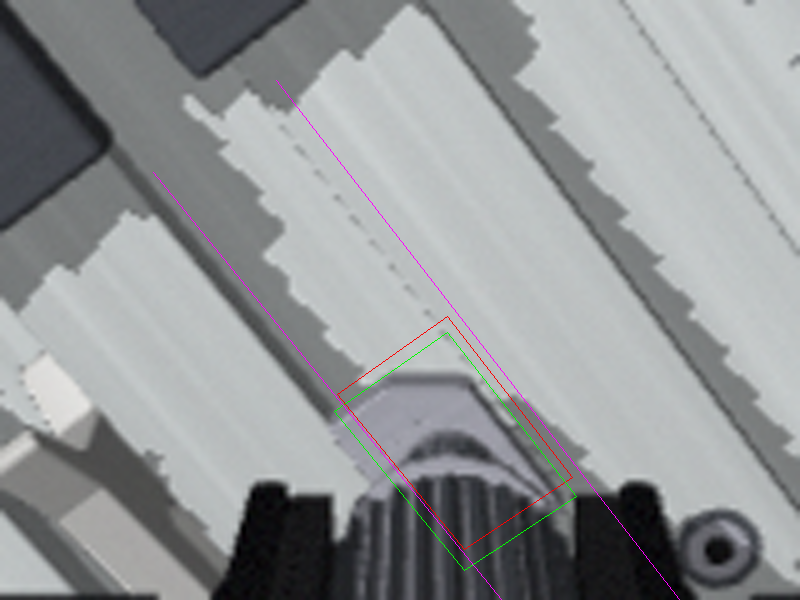

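View pics/w8_raw.png

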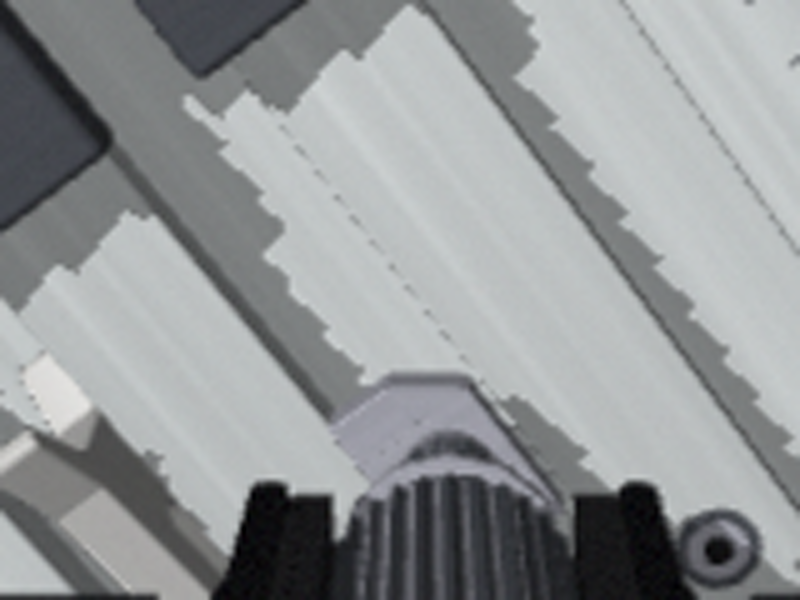

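```bash
python3 - <<'E'
from h import *
c=load("wrist")
f=lambda x,y,z:np.array(toplate(onz(c,x/5+190-.4,y/5+150-.4,z)))*1000
zt=.0917-.0558+.006
for n,pts,z in(("left lip",((155,210),(330,412)),.026),("right lip",((275,115),(440,325)),.026),("head R",((475,378),(560,505)),zt),("head L",((335,425),(370,487)),zt),("headend",((395,375),(340,425)),zt),("carrier corner L",((110,145),),.036),("carrier R",((200,75),),.036)):
    print(n,[f(*p,z).round(1) for p in pts])
E
```

```text
left lip [array([13.4, 39.1]), array([12.3, 75.7])]
right lip [array([-7.3, 38.5]), array([-7.4, 74.5])]
head R [array([-10. ,  78.5]), array([-8.5, 99.3])]
head L [array([ 8.1, 73.1]), array([ 9.8, 82.6])]
headend [array([-2.1, 72.2]), array([ 7.6, 73.4])]
carrier corner L [array([ 9.5, 28.3])]
carrier R [array([-5.1, 28.2])]
```

```bash
python3 - <<'E'
from h import *
c=load("wrist")
crop(c["img"],250,215,310,255,13,"pics/w9.png")
E
```

```text
(no output)
```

View pics/w9.png

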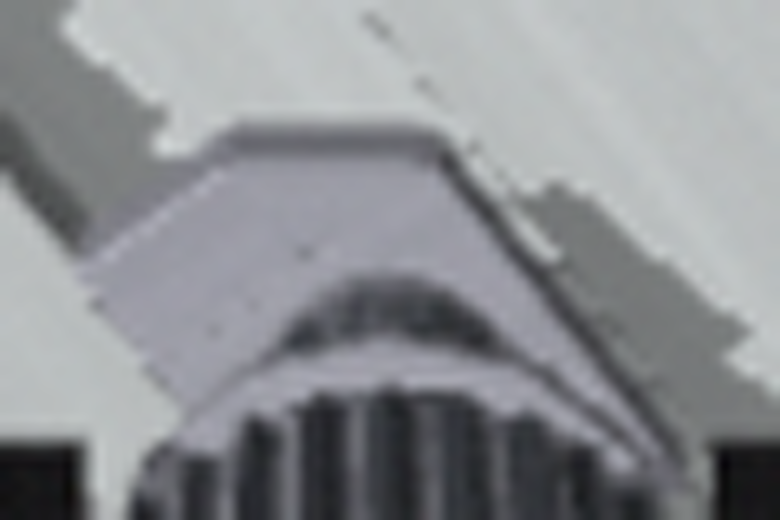

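```bash
python3 - <<'E'
from h import *
c=load("wrist")
f=lambda x,y,z:np.array(toplate(onz(c,x/13+250-.46,y/13+215-.46,z)))*1000
zt=.0917-.0558+.006
for n,p,q,z in(("R top",(435,162),(665,470),zt),("R bot",(445,135),(690,455),zt-.006),("L top",(85,285),(180,412),zt),("end",(230,165),(82,268),zt)):
    a=f(*p,z);b=f(*q,z);print(n,a.round(1),b.round(1),np.degrees(np.arctan2(*(b-a))).round(1))
# left/right slot lines by edges
g=cv2.GaussianBlur(cv2.cvtColor(c["img"],cv2.COLOR_BGR2GRAY),(0,0),.7)
l=cv2.createLineSegmentDetector(1).detect(g)[0][:,0]
for s in l:
    if np.hypot(s[2]-s[0],s[3]-s[1])<14: continue
    a=np.array(toplate(onz(c,s[0],s[1],.026)))*1000;b=np.array(toplate(onz(c,s[2],s[3],.026)))*1000
    d=b-a;an=np.degrees(np.arctan(d[0]/d[1])) if abs(d[1])>1e-6 else 90
    if abs(an)<15 and abs(a[0])<60: print(a.round(1),b.round(1),an.round(1),s.round(0))
E
```

```text
R top [-8.5 78.9] [-8. 99.] 1.4
R bot [-8.4 79.9] [ -8.2 101.6] 0.7
L top [ 9.2 73.9] [ 9.6 82.1] 2.6
end [-0.4 73.1] [ 8.8 73.1] 90.1
[45.1 28.3] [ 45.3 -82.4] -0.1 [174. 206.  47.  62.]
[58.8 74.5] [ 58.7 -96.7] 0.0 [203. 267.  12.  55.]
[14.2 86.3] [13.8 31.1] 0.4 [263. 245. 212. 183.]
[-12.4 129.6] [-11.7 141.6] 3.5 [329. 269. 337. 282.]
[36.7 66. ] [39.3 84.5] 7.9 [219. 241. 233. 262.]
[ -8.5 -73.4] [ -9.9 -81.2] 10.4 [123.  14. 115.   0.]
[11.1  3.7] [11.3 74.7] 0.2 [188. 146. 256. 230.]
[-30.9 135.9] [-30.8  31.4] -0.0 [355. 262. 267. 142.]
[43.1 85.6] [46.3 56.6] -6.3 [230. 266. 200. 239.]
[ 44.6 -96.4] [ 44.2 -88.6] -3.0 [29. 40. 40. 51.]
[55.2 57.4] [53.2 78.8] -5.4 [191. 246. 213. 267.]
[38.3 42.7] [37.8 30.8] 2.3 [196. 217. 185. 203.]
[-1.6 28.1] [-1.8  4.4] 0.4 [228. 165. 204. 135.]
[  6.9 -83.1] [  7.3 -91.6] -2.8 [92. 17. 80.  4.]
[-34.7 -63. ] [-34.7  28. ] -0.0 [170.  -0. 268. 134.]
[ 48.4 -57.4] [ 46.9 -47.8] -8.7 [ 75. 101.  88. 113.]
[-9.8 88.2] [-12.5 100.8] -12.2 [292. 228. 306. 239.]
[-39.7 -47.4] [-41.4 -40.1] -13.6 [195.  19. 206.  29.]
[ -5.  103.5] [-4.3 84.7] -2.1 [299. 248. 283. 228.]
[ 54.7 -91.5] [54.5 50.5] -0.1 [ 24.  59. 185. 239.]
[ -1.1 -77.3] [ -3.2 -69. ] -14.3 [109.  17. 122.  28.]
[14.2 27.9] [14.2  2.4] -0.0 [209. 179. 183. 147.]
[-52.8 -49.4] [-53.  126.5] -0.0 [211.   0. 375. 235.]
[-50.9 125.7] [-51.2 -50.2] 0.1 [372. 236. 208.   1.]
[-28.  -29.8] [-31.4 -14.4] -12.2 [200.  60. 221.  79.]
[13.4  0.7] [ 18.6 -21.8] -13.2 [182. 144. 151. 120.]
[ 16.8 -23.4] [ 20.7 -39.6] -13.6 [152. 116. 129.  98.]
[-32.5  30.7] [-32.5  39.6] -0.2 [268. 139. 277. 151.]
[-32.6 -15.5] [-32.7 -64.3] 0.1 [222.  76. 166.   0.]
[-32.5  26.8] [-32.7   4.8] 0.4 [264. 134. 243. 105.]
```

Emit:
step_arm --targets '[{"dx":-0.0017,"dy":-0.0023,"dz":0,"rx":0.1,"ry":0,"rz":-1.2},{"dx":-0.0017,"dy":-0.0023,"dz":0.001,"rx":0.1,"ry":0,"rz":-1.2},{"dx":-0.0017,"dy":-0.0023,"dz":0.002,"rx":0.1,"ry":0,"rz":-1.2},{"dx":-0.0017,"dy":-0.0023,"dz":0.003,"rx":0.1,"ry":0,"rz":-1.2},{"dx":-0.0017,"dy":-0.0023,"dz":0.003,"rx":0.1,"ry":0,"rz":-1.2}]'

```text
time: 6.95
position: [0.5954, -0.0453, 0.0885]
tool_rot: [-0.35, 0.937, 0.0, -0.001]
ft_force: [0.2, 1.4, -1.7]
grip_width: 0.0265
```

```bash
python3 look.py w10
```

```text
shift mm [ 0.9  0.4 -1.4] rotvec deg [ 0.09 -0.09  1.11] psi now 2.2857 pos [ 0.5955 -0.0453  0.0885] q [-2.630e-01  6.970e-01  1.621e+00 -1.000e-03  8.260e-01 -2.548e+00] F [ 0.25  0.47 -1.45] M [ 0.073  0.067 -0.023] w 0.0263 t 7.0
plate (np.float64(0.0008635314474552902), np.float64(0.08548709098539921)) 0.002
```

View pics/w10_raw.png

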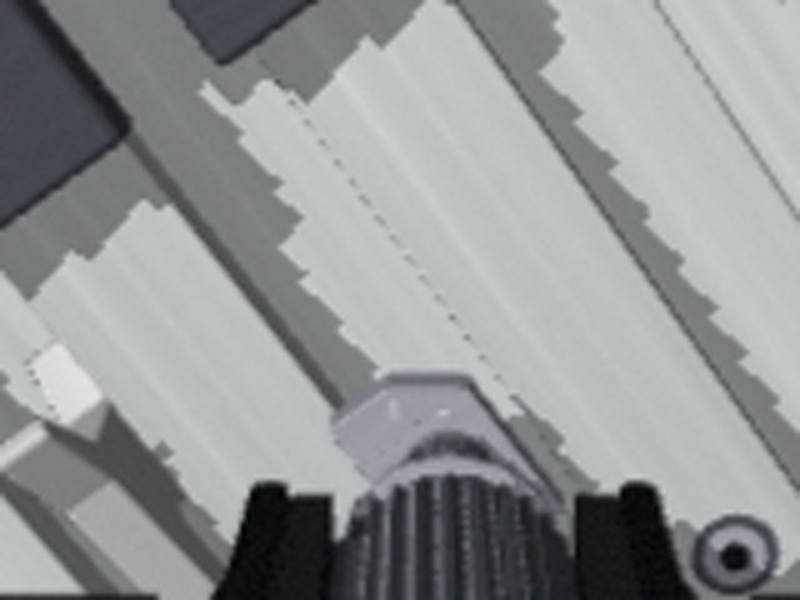

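```bash
python3 - <<'E'
from h import *
c=load("wrist")
C=-c["R"].T@c["t"];print("cam",C,np.array(toplate(C))*1000)
crop(c["img"],240,200,310,255,11,"pics/w11.png")
E
```

```text
cam [ 0.53317303 -0.10042227  0.23204299] [-46.53115585  17.09927823]
```

View pics/w11.png

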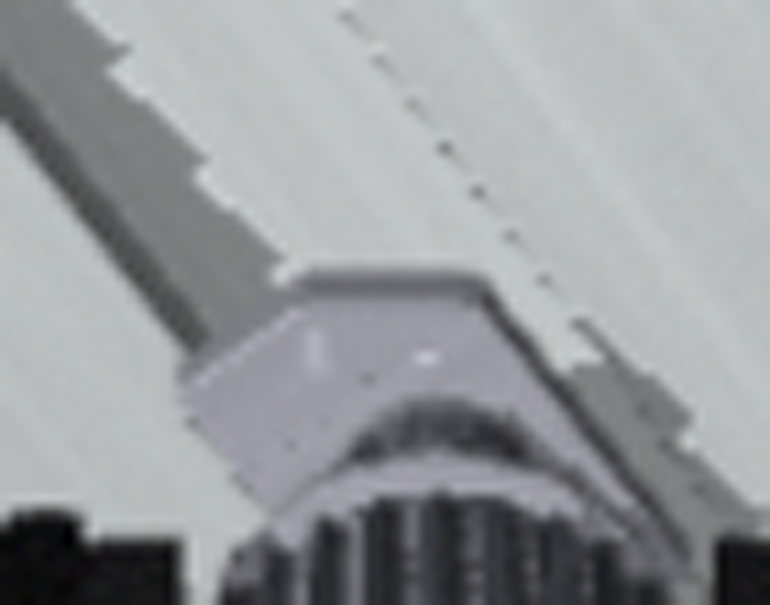

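```bash
python3 - <<'E'
from h import *
c=load("wrist")
f=lambda x,y,z:np.array(toplate(onz(c,x/11+240-.45,y/11+200-.45,z)))*1000
zt=.0885-.0558+.006
for n,p,q,z in(("Llip",(0,120),(185,360),.026),("Rlip",(345,15),(580,325),.026),("R top",(480,292),(672,560),zt),("R bot",(492,275),(692,545),zt-.006),("L top",(190,400),(272,512),zt)):
    a=f(*p,z);b=f(*q,z);print(n,a.round(1),b.round(1),np.degrees(np.arctan2(*(b-a))).round(1))
E
```

```text
Llip [13.9 56.5] [14.  75.4] 0.4
Rlip [-7.  63.1] [-7.2 87.6] -0.5
R top [-6.1 78.3] [-5.7 98.7] 1.3
R bot [-6.1 79.7] [ -5.9 101.1] 0.3
L top [11.5 74. ] [11.8 82.5] 1.9
```

Emit:
step_arm --targets '[{"dx":-0.0003,"dy":-0.0003,"dz":0.002,"rx":0,"ry":0,"rz":0},{"dx":-0.0003,"dy":-0.0003,"dz":0.004,"rx":0,"ry":0,"rz":0},{"dx":-0.0003,"dy":-0.0003,"dz":0.006,"rx":0,"ry":0,"rz":0},{"dx":-0.0003,"dy":-0.0003,"dz":0.008,"rx":0,"ry":0,"rz":0},{"dx":-0.0003,"dy":-0.0003,"dz":0.01,"rx":0,"ry":0,"rz":0}]'

```text
time: 7.62
position: [0.5959, -0.0453, 0.0784]
tool_rot: [-0.35, 0.937, 0.0, -0.001]
ft_force: [-0.7, 0.3, -2.2]
grip_width: 0.0261
```

```bash
python3 look.py w12
```

```text
shift mm [  1.1   0.6 -11.9] rotvec deg [ 0.11 -0.11  1.11] psi now 2.2857 pos [ 0.5957 -0.0452  0.0781] q [-2.620e-01  7.140e-01  1.624e+00 -1.000e-03  8.060e-01 -2.548e+00] F [ 0.12  0.86 -1.12] M [ 0.042  0.096 -0.025] w 0.0259 t 7.675
plate (np.float64(0.0010833580103474416), np.float64(0.08557824137804051)) 0.008
```

View pics/w12_raw.png

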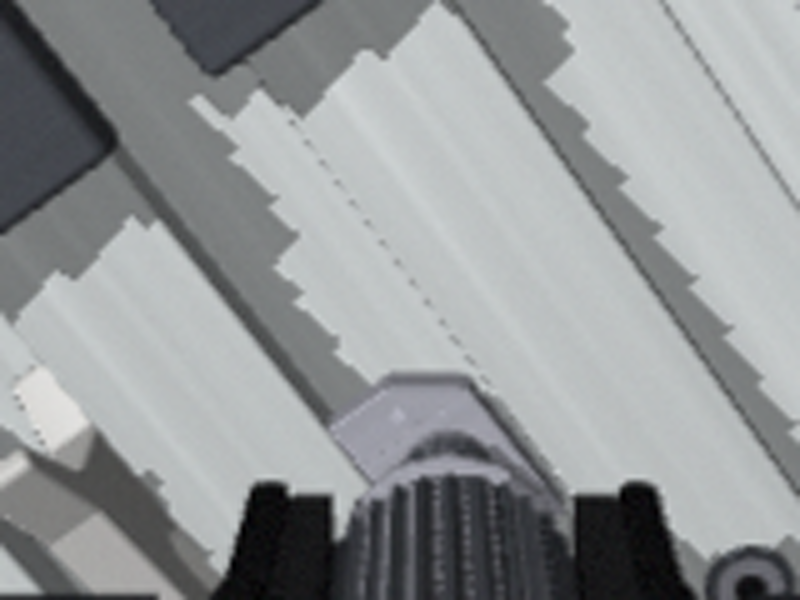

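Emit:
step_arm --targets '[{"dx":0,"dy":0,"dz":0.002,"rx":0,"ry":0,"rz":0},{"dx":0,"dy":0,"dz":0.004,"rx":0,"ry":0,"rz":0},{"dx":0,"dy":0,"dz":0.006,"rx":0,"ry":0,"rz":0},{"dx":0,"dy":0,"dz":0.008,"rx":0,"ry":0,"rz":0},{"dx":0,"dy":0,"dz":0.01,"rx":0,"ry":0,"rz":0}]'

```text
time: 8.3
position: [0.5957, -0.0453, 0.068]
tool_rot: [-0.35, 0.937, 0.001, -0.001]
ft_force: [0.4, 0.7, -2.0]
grip_width: 0.0258
```

```bash
python3 look.py w13
```

```text
shift mm [  1.    0.4 -22.3] rotvec deg [ 0.14 -0.12  1.11] psi now 2.2857 pos [ 0.5955 -0.0452  0.0677] q [-2.630e-01  7.300e-01  1.628e+00 -1.000e-03  7.860e-01 -2.548e+00] F [-0.26 -0.06 -1.6 ] M [ 0.009  0.061 -0.031] w 0.0261 t 8.35
plate (np.float64(0.000875637996129783), np.float64(0.08555458894350733)) 0.007
```

View pics/w13_raw.png

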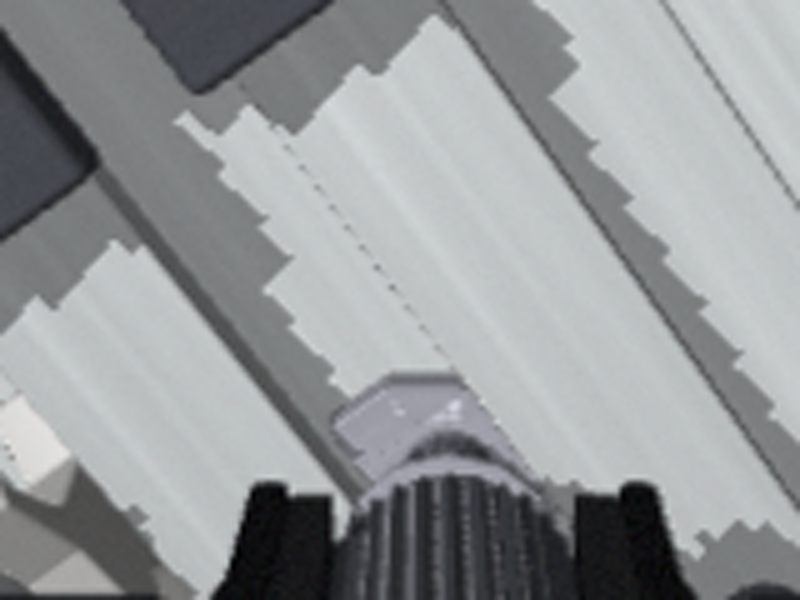

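```bash
python3 - <<'E'
from h import *
c=load("wrist")
crop(c["img"],150,90,260,190,7,"pics/w14.png")
E
```

```text
(no output)
```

View pics/w14.png

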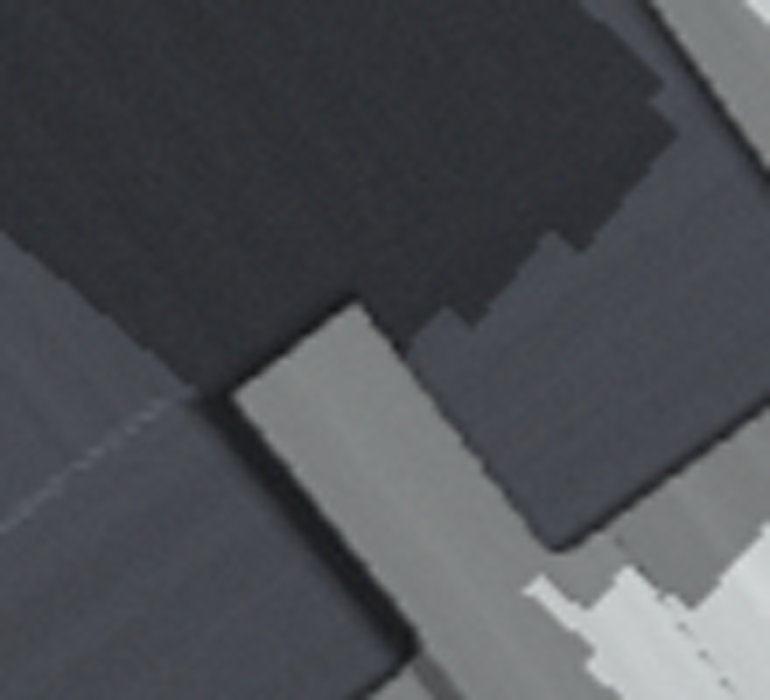

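```bash
python3 - <<'E'
from h import *
c=load("wrist")
f=lambda x,y,z:(np.array(toplate(onz(c,x/7+150-.43,y/7+90-.43,z)))*1000).round(1)
print("Ltop",f(205,400,.036),f(380,630,.036)," Lbot",f(237,395,.026),f(412,635,.026))
print("Rtop",f(362,300,.036),f(545,540,.036))
print("end bot",f(237,395,.026),f(355,303,.026)," end top",f(215,385,.036),f(345,292,.036))
print("front",f(405,655,.036),f(555,548,.036),f(768,395,.036),"front bot R",f(560,553,.026))
E
python3 - <<'E'
from rig import telemetry
from h import *
o=telemetry.get_obs(); p=plate(.0011,.0200)
delta(o,[*p,.0672],2.2857)
E
```

```text
Ltop [9.9 3.6] [10.3 25.2]  Lbot [10.7  4. ] [11.7 27.5]
Rtop [-4.6  4.7] [-4.6 27. ]
end bot [10.7  4. ] [-1.7  3.9]  end top [8.5 3.2] [-4.   3.6]
front [10.  27.9] [-4.9 28. ] [-25.4  28. ] front bot R [-2.6 29.1]
shift mm [ 53.4 -38.    0.6] rotvec deg [ 0.14 -0.12 -0.  ] psi now 2.2857 pos [ 0.5955 -0.0452  0.0677] q [-2.630e-01  7.300e-01  1.628e+00 -1.000e-03  7.860e-01 -2.548e+00] F [-0.26 -0.06 -1.6 ] M [ 0.009  0.061 -0.031] w 0.0261 t 8.35
```

Emit:
step_arm --targets '[{"dx":0.0107,"dy":-0.0076,"dz":0.0006,"rx":0.1,"ry":-0.1,"rz":0},{"dx":0.0214,"dy":-0.0152,"dz":0.0006,"rx":0.1,"ry":-0.1,"rz":0},{"dx":0.0321,"dy":-0.0228,"dz":0.0006,"rx":0.1,"ry":-0.1,"rz":0},{"dx":0.0428,"dy":-0.0304,"dz":0.0006,"rx":0.1,"ry":-0.1,"rz":0},{"dx":0.0534,"dy":-0.038,"dz":0.0006,"rx":0.1,"ry":-0.1,"rz":0}]'

```text
time: 8.98
position: [0.5799, -0.1101, 0.0673]
tool_rot: [-0.35, 0.937, 0.0, -0.0]
ft_force: [1.3, -1.4, -2.3]
grip_width: 0.026
```

```bash
python3 look.py w15; python3 - <<'E'
from rig import telemetry
from h import *
o=telemetry.get_obs(); p=plate(.0010,.0080)
delta(o,[*p,.0670],2.2857)
E
```

```text
shift mm [-54.4  40.3 -22.8] rotvec deg [-0.02 -0.05  1.04] psi now 2.2845 pos [ 0.5797 -0.1116  0.0672] q [-3.790e-01  7.240e-01  1.648e+00 -1.000e-03  7.690e-01 -2.662e+00] F [ 0.18 -0.93 -1.52] M [-0.06   0.052 -0.017] w 0.0257 t 9.025
plate (np.float64(0.0013639489088264267), np.float64(0.017295474718585484)) 0.036
shift mm [ 7.8 -5.1  0.3] rotvec deg [-0.02 -0.05 -0.07] psi now 2.2845 pos [ 0.5797 -0.1116  0.0672] q [-3.790e-01  7.240e-01  1.648e+00 -1.000e-03  7.690e-01 -2.662e+00] F [ 0.18 -0.93 -1.52] M [-0.06   0.052 -0.017] w 0.0257 t 9.025
```

View pics/w15_raw.png

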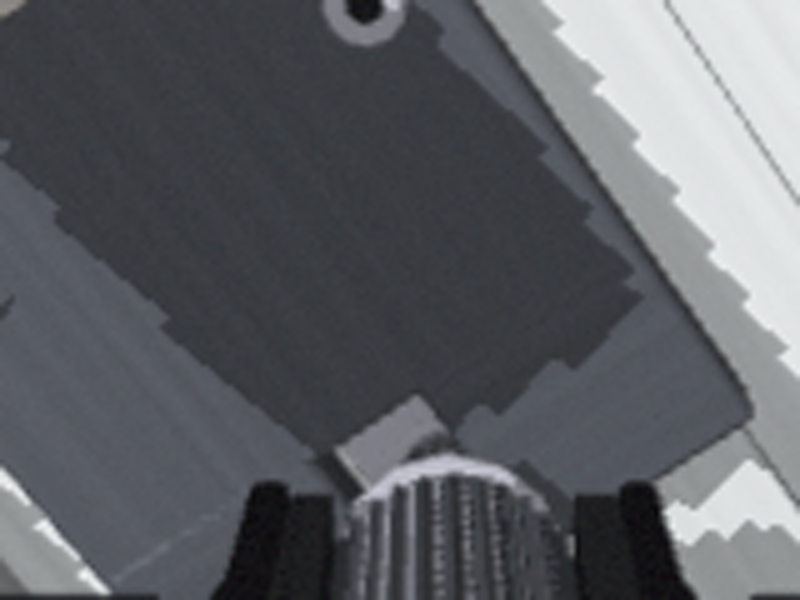

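Emit:
step_arm --targets '[{"dx":0.001,"dy":-0.0006,"dz":0.0002,"rx":0,"ry":0,"rz":0},{"dx":0.002,"dy":-0.0012,"dz":0.0002,"rx":0,"ry":0,"rz":0},{"dx":0.0035,"dy":-0.0022,"dz":0.0002,"rx":0,"ry":0,"rz":0},{"dx":0.005,"dy":-0.0033,"dz":0.0002,"rx":0,"ry":0,"rz":0},{"dx":0.0055,"dy":-0.0036,"dz":0.0002,"rx":0,"ry":0,"rz":0}]'

```text
time: 9.65
position: [0.578, -0.1179, 0.067]
tool_rot: [-0.349, 0.937, -0.0, -0.0]
ft_force: [-0.2, 0.1, -2.0]
grip_width: 0.0263
```

```bash
python3 look.py w16; python3 - <<'E'
from rig import telemetry
from h import *
o=telemetry.get_obs(); p=plate(.0010,.0074)
delta(o,[*p,.0670],2.2857)
c=load("wrist")
crop(c["img"],245,215,295,255,15,"pics/w16c.png")
E
```

```text
shift mm [-59.9  43.9 -23.1] rotvec deg [-0.02 -0.05  1.05] psi now 2.2846 pos [ 0.5779 -0.1179  0.067 ] q [-3.900e-01  7.240e-01  1.650e+00 -1.000e-03  7.680e-01 -2.674e+00] F [ 0.15  0.03 -1.13] M [ 0.049  0.112 -0.057] w 0.026 t 9.7
plate (np.float64(0.0011184607432922803), np.float64(0.010752998092064111)) 0.003
shift mm [ 2.8 -1.8  0. ] rotvec deg [-0.02 -0.06 -0.07] psi now 2.2846 pos [ 0.5779 -0.1179  0.067 ] q [-3.900e-01  7.240e-01  1.650e+00 -1.000e-03  7.680e-01 -2.674e+00] F [ 0.15  0.03 -1.13] M [ 0.049  0.112 -0.057] w 0.026 t 9.7
```

View pics/w16c.png

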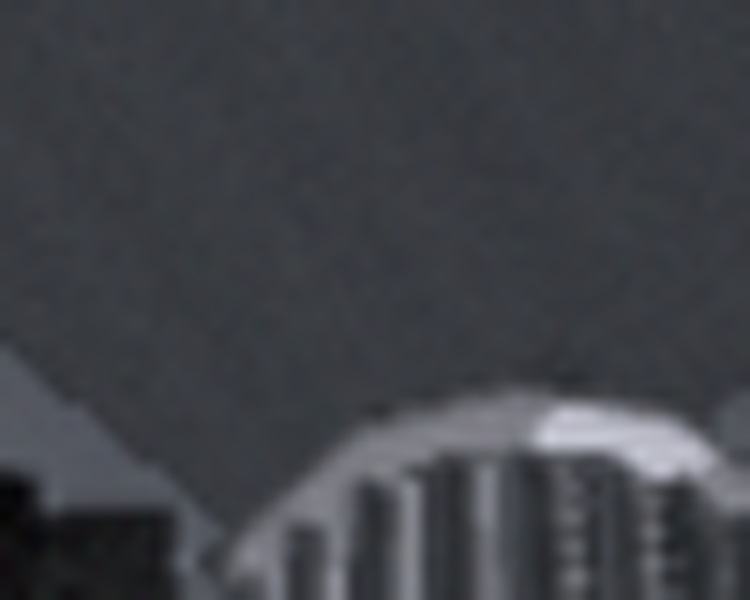

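Emit:
step_arm --targets '[{"dx":0.0003,"dy":-0.0002,"dz":0,"rx":0,"ry":0,"rz":0},{"dx":0.0007,"dy":-0.0004,"dz":0,"rx":0,"ry":0,"rz":0},{"dx":0.001,"dy":-0.0006,"dz":0,"rx":0,"ry":0,"rz":0},{"dx":0.0013,"dy":-0.0009,"dz":0,"rx":0,"ry":0,"rz":0},{"dx":0.0017,"dy":-0.0011,"dz":0,"rx":0,"ry":0,"rz":0}]'

```text
time: 10.32
position: [0.5774, -0.1199, 0.0671]
tool_rot: [-0.349, 0.937, -0.0, -0.0]
ft_force: [-0.0, 0.5, -2.6]
grip_width: 0.0263
```

```bash
cat > st.py <<'E'
from rig import telemetry
from h import *
o=telemetry.get_obs(); delta(o,o["position"])
print("plate",(np.array(toplate(o["position"]))*1000).round(2), "F along plate x,y", (PX@o["ft_force"][:2]).round(2),(PY@o["ft_force"][:2]).round(2))
E
python3 st.py
```

```text
shift mm [0. 0. 0.] rotvec deg [-0.02 -0.05 -0.  ] psi now 2.2846 pos [ 0.5774 -0.1199  0.0671] q [-3.940e-01  7.240e-01  1.650e+00 -1.000e-03  7.670e-01 -2.677e+00] F [-0.01  0.51 -2.56] M [ 0.107  0.084 -0.016] w 0.0263 t 10.325
plate [1.07 8.69] F along plate x,y -0.13 0.49
```

Emit:
step_arm --targets '[{"dx":0.0002,"dy":-0.0001,"dz":0,"rx":0,"ry":0,"rz":0},{"dx":0.0004,"dy":-0.0003,"dz":0,"rx":0,"ry":0,"rz":0},{"dx":0.0006,"dy":-0.0004,"dz":0,"rx":0,"ry":0,"rz":0},{"dx":0.0008,"dy":-0.0005,"dz":0,"rx":0,"ry":0,"rz":0},{"dx":0.001,"dy":-0.0006,"dz":0,"rx":0,"ry":0,"rz":0}]'

```text
time: 10.95
position: [0.5771, -0.1205, 0.0671]
tool_rot: [-0.349, 0.937, 0.0, -0.0]
ft_force: [0.6, 3.7, -0.2]
grip_width: 0.026
```

```bash
python3 st.py
```

```text
shift mm [0. 0. 0.] rotvec deg [ 0.01 -0.01  0.  ] psi now 2.2842 pos [ 0.5771 -0.1205  0.0671] q [-0.395  0.724  1.651 -0.     0.767 -2.679] F [ 0.59  3.73 -0.19] M [ 0.719 -0.145 -0.   ] w 0.026 t 10.95
plate [0.92 8.07] F along plate x,y -0.31 3.76
```

Emit:
step_arm --targets '[{"dx":0.0002,"dy":-0.0001,"dz":0,"rx":0,"ry":0,"rz":0},{"dx":0.0004,"dy":-0.0003,"dz":0,"rx":0,"ry":0,"rz":0},{"dx":0.0005,"dy":-0.0003,"dz":0,"rx":0,"ry":0,"rz":0},{"dx":0.0005,"dy":-0.0003,"dz":0,"rx":0,"ry":0,"rz":0},{"dx":0.0005,"dy":-0.0003,"dz":0,"rx":0,"ry":0,"rz":0}]'

```text
time: 11.58
position: [0.577, -0.1207, 0.0671]
tool_rot: [-0.349, 0.937, 0.0, 0.0]
ft_force: [1.5, 4.7, -1.1]
grip_width: 0.0265
```

```bash
python3 st.py
```

```text
shift mm [0. 0. 0.] rotvec deg [ 0.02  0.02 -0.  ] psi now 2.284 pos [ 0.577  -0.1207  0.0671] q [-3.960e-01  7.240e-01  1.651e+00  1.000e-03  7.670e-01 -2.680e+00] F [ 1.46  4.74 -1.13] M [ 0.98  -0.236  0.027] w 0.0265 t 11.575
plate [0.89 7.87] F along plate x,y 0.29 4.95
```

Emit:
step_arm --targets '[{"dx":-0.0005,"dy":0.0003,"dz":0,"rx":0,"ry":0,"rz":0},{"dx":-0.001,"dy":0.0006,"dz":0,"rx":0,"ry":0,"rz":0},{"dx":-0.001,"dy":0.0007,"dz":0,"rx":0,"ry":0,"rz":0},{"dx":-0.001,"dy":0.0007,"dz":0,"rx":0,"ry":0,"rz":0},{"dx":-0.001,"dy":0.0007,"dz":0,"rx":0,"ry":0,"rz":0}]'

```text
time: 12.2
position: [0.5772, -0.1198, 0.0671]
tool_rot: [-0.349, 0.937, 0.0, -0.0]
ft_force: [-0.6, -0.0, -1.4]
grip_width: 0.0262
```

```bash
python3 st.py
```

```text
shift mm [0. 0. 0.] rotvec deg [ 0.02 -0.01  0.  ] psi now 2.284 pos [ 0.5772 -0.1198  0.0671] q [-0.394  0.724  1.651  0.     0.767 -2.678] F [-0.62 -0.04 -1.4 ] M [ 0.081  0.042 -0.018] w 0.0262 t 12.2
plate [0.88 8.73] F along plate x,y -0.59 -0.19
```

Emit:
step_arm --targets '[{"dx":0,"dy":0.0003,"dz":0,"rx":0,"ry":0,"rz":9},{"dx":-0.0001,"dy":0.0005,"dz":0,"rx":0,"ry":0,"rz":18},{"dx":-0.0002,"dy":0.0007,"dz":0,"rx":0,"ry":0,"rz":27},{"dx":-0.0003,"dy":0.0009,"dz":0,"rx":0,"ry":0,"rz":36},{"dx":-0.0004,"dy":0.001,"dz":0,"rx":0,"ry":0,"rz":44}]'

```text
time: 12.82
position: [0.5769, -0.1189, 0.0671]
tool_rot: [0.03, 1.0, 0.0, -0.0]
ft_force: [-0.5, -0.1, -1.7]
grip_width: 0.0259
```

```bash
python3 st.py; python3 look.py w17
```

```text
shift mm [0. 0. 0.] rotvec deg [-0.   -0.01 -0.  ] psi now 1.5113 pos [ 0.5769 -0.1189  0.0671] q [-0.393  0.723  1.652 -0.     0.766 -1.904] F [-0.51 -0.05 -1.65] M [ 0.035 -0.048 -0.011] w 0.0259 t 12.825
plate [0.32 9.53] F along plate x,y -0.49 -0.17
shift mm [-13.1  74.3 -22.9] rotvec deg [ 1.000e-02 -1.000e-02 -4.342e+01] psi now 1.5085 pos [ 0.5769 -0.1189  0.0671] q [-0.393  0.723  1.652 -0.     0.766 -1.901] F [-0.42  0.36 -1.87] M [ 0.017 -0.06   0.007] w 0.0262 t 12.875
plate (np.float64(0.00028483460465136487), np.float64(0.009577237370376513)) 0.226
```

View pics/w17_raw.png

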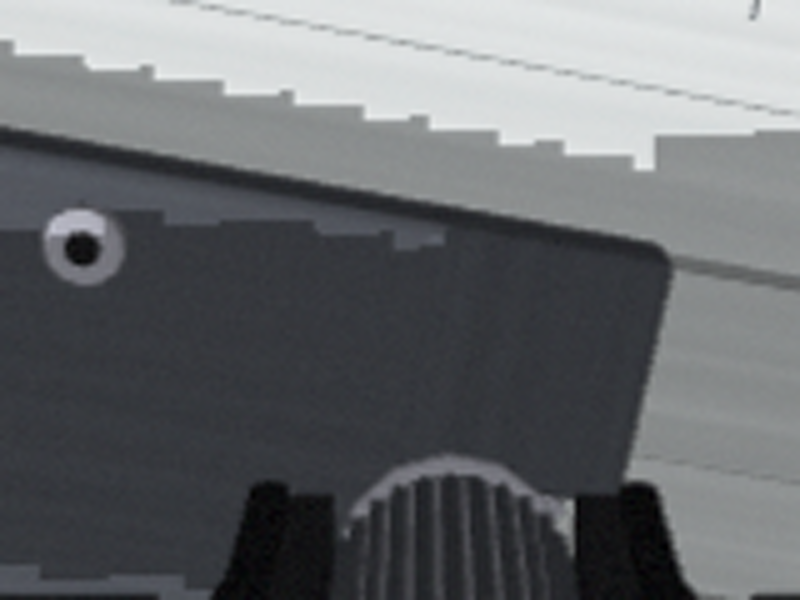

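```bash
python3 - <<'E'
from h import *
c=load("wrist")
f=lambda x,y,z:(np.array(toplate(onz(c,x/5+190-.4,y/5+150-.4,z)))*1000).round(1)
print("front",f(668,275,.036),f(626,480,.036),"side",f(100,148,.036),f(600,235,.036))
E
```

```text
front [-33.3  28.3] [-8. 29.] side [-36.3 -36. ] [-36.5  19.8]
```

Emit:
step_arm --targets '[{"dx":0,"dy":0.0003,"dz":0,"rx":0,"ry":0,"rz":9},{"dx":-0.0001,"dy":0.0005,"dz":0,"rx":0,"ry":0,"rz":18},{"dx":-0.0002,"dy":0.0007,"dz":0,"rx":0,"ry":0,"rz":26},{"dx":-0.0003,"dy":0.0009,"dz":0,"rx":0,"ry":0,"rz":34},{"dx":-0.0004,"dy":0.001,"dz":0,"rx":0,"ry":0,"rz":40}]'

```text
time: 13.5
position: [0.5777, -0.1182, 0.0672]
tool_rot: [0.372, 0.928, -0.0, 0.0]
ft_force: [0.5, -0.0, -2.3]
grip_width: 0.0264
```

```bash
python3 st.py; python3 look.py w18
```

```text
shift mm [0. 0. 0.] rotvec deg [ 0.01  0.04 -0.  ] psi now 0.8088 pos [ 0.5777 -0.1182  0.0672] q [-0.391  0.724  1.651 -0.     0.766 -1.2  ] F [ 0.52 -0.03 -2.31] M [-0.047 -0.097 -0.002] w 0.0264 t 13.5
plate [ 0.96 10.47] F along plate x,y 0.51 0.1
shift mm [ 38.1  64.  -22.8] rotvec deg [-2.000e-02  4.000e-02 -8.364e+01] psi now 0.8065 pos [ 0.5777 -0.1181  0.0672] q [-0.391  0.724  1.651 -0.     0.766 -1.197] F [-0.24  0.57 -1.26] M [-0.054 -0.14  -0.014] w 0.0259 t 13.55
plate (np.float64(0.0009527059619571272), np.float64(0.010503468575512426)) 0.165
```

View pics/w18_raw.png

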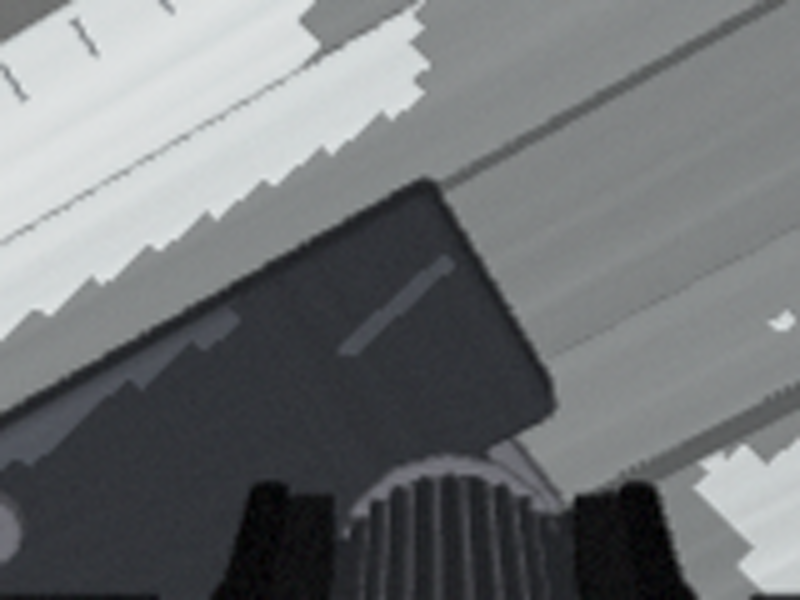

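Emit:
step_arm --targets '[{"dx":-0.00015,"dy":-0.00026,"dz":0,"rx":0,"ry":0,"rz":0},{"dx":-0.0003,"dy":-0.0005,"dz":0,"rx":0,"ry":0,"rz":0},{"dx":-0.0004,"dy":-0.0007,"dz":0,"rx":0,"ry":0,"rz":0},{"dx":-0.0005,"dy":-0.0009,"dz":0,"rx":0,"ry":0,"rz":0},{"dx":-0.0006,"dy":-0.0011,"dz":0,"rx":0,"ry":0,"rz":0}]'

```text
time: 14.18
position: [0.5777, -0.1187, 0.0672]
tool_rot: [0.373, 0.928, 0.001, 0.0]
ft_force: [2.4, 4.6, -1.3]
grip_width: 0.0261
```

```bash
python3 st.py
```

```text
shift mm [0. 0. 0.] rotvec deg [ 0.08  0.03 -0.  ] psi now 0.8063 pos [ 0.5777 -0.1187  0.0672] q [-0.393  0.723  1.651  0.002  0.766 -1.2  ] F [ 2.43  4.65 -1.32] M [ 0.974 -0.556  0.044] w 0.0261 t 14.175
plate [1.03 9.96] F along plate x,y 1.25 5.09
```

Emit:
step_arm --targets '[{"dx":0.0003,"dy":0.0006,"dz":0,"rx":0,"ry":0,"rz":0},{"dx":0.0003,"dy":0.0008,"dz":0,"rx":0,"ry":0,"rz":6},{"dx":0.0003,"dy":0.0009,"dz":0,"rx":0,"ry":0,"rz":12},{"dx":0.0003,"dy":0.001,"dz":0,"rx":0,"ry":0,"rz":18},{"dx":0.0002,"dy":0.0012,"dz":0,"rx":0,"ry":0,"rz":24}]'

```text
time: 14.8
position: [0.5786, -0.1183, 0.067]
tool_rot: [0.559, 0.829, 0.0, 0.001]
ft_force: [1.5, 1.6, -5.5]
grip_width: 0.0261
```

```bash
cat > avg.py <<'E'
from rig import telemetry,viewer
from h import *
import sys
n=int(sys.argv[1]) if len(sys.argv)>1 else 4
F=[];M=[]
for i in range(n):
    o=telemetry.get_obs();F.append(o["ft_force"]);M.append(o["moment"]);c=viewer.camera("wrist")
np.savez("wrist.npz",**c)
F=np.mean(F,0);M=np.array(M);delta(o,o["position"])
pp=np.array(toplate(o["position"]))*1000
R=Rt.from_quat(o["tool_rot"]).as_matrix();b=o["position"]-.0016*R[:,0]
print("avg F",F.round(2),"Fplate",(PX@F[:2]).round(2),(PY@F[:2]).round(2),"M",M.mean(0).round(3),"Mz",M[:,2].round(3),"TCPplate",pp.round(2),"boltplate",(np.array(toplate(b))*1000).round(2),"z",o["position"][2].round(5))
E
python3 avg.py 4
```

```text
shift mm [0. 0. 0.] rotvec deg [ 0.08  0.05 -0.  ] psi now 0.3895 pos [ 0.5786 -0.1182  0.067 ] q [-3.91e-01  7.24e-01  1.65e+00  1.00e-03  7.66e-01 -7.81e-01] F [ 1.42  0.19 -3.66] M [ 0.085 -0.36   0.012] w 0.0263 t 14.95
avg F [ 1.74  0.93 -4.59] Fplate 1.47 1.31 M [ 0.107 -0.386  0.027] Mz [0.057 0.016 0.023 0.012] TCPplate [ 1.78 10.63] boltplate [2.72 9.34] z 0.06704
```

Emit:
step_arm --targets '[{"dx":0,"dy":0.0002,"dz":0.0003,"rx":0,"ry":0,"rz":8},{"dx":-0.0001,"dy":0.0004,"dz":0.0006,"rx":0,"ry":0,"rz":16},{"dx":-0.0001,"dy":0.0006,"dz":0.0009,"rx":0,"ry":0,"rz":24},{"dx":-0.0002,"dy":0.0008,"dz":0.0012,"rx":0,"ry":0,"rz":32},{"dx":-0.0004,"dy":0.001,"dz":0.0014,"rx":0,"ry":0,"rz":40}]'

```text
time: 15.62
position: [0.5796, -0.1186, 0.0658]
tool_rot: [0.808, 0.589, 0.0, 0.001]
ft_force: [0.7, 0.2, -2.3]
grip_width: 0.026
```

```bash
python3 avg.py 4; python3 - <<'E'
from h import *
c=load("wrist");crop(c["img"],190,150,350,270,5,"pics/w19.png")
E
```

```text
shift mm [0. 0. 0.] rotvec deg [ 0.11  0.01 -0.  ] psi now -0.3053 pos [ 0.5797 -0.1185  0.0658] q [-0.39   0.727  1.647  0.     0.765 -0.085] F [ 1.97  0.29 -2.59] M [-0.122 -0.159  0.033] w 0.0258 t 15.775
avg F [ 1.34  0.14 -2.61] Fplate 1.27 0.45 M [-0.051 -0.197  0.029] Mz [ 0.121 -0.016 -0.02   0.033] TCPplate [ 2.95 10.58] boltplate [2.84 8.98] z 0.06583
```

View pics/w19.png

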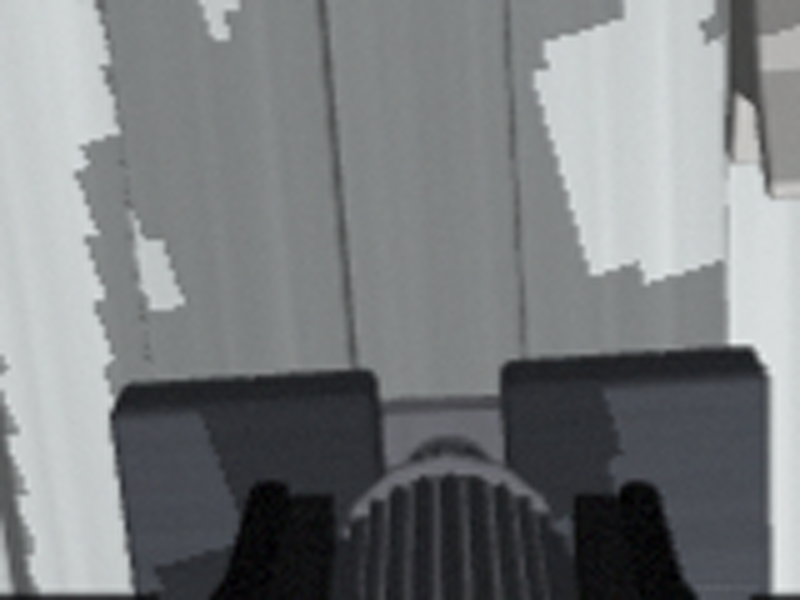

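Emit:
step_arm --targets '[{"dx":0,"dy":0.0001,"dz":0.0001,"rx":0,"ry":0,"rz":4},{"dx":0,"dy":0.0002,"dz":0.0003,"rx":0,"ry":0,"rz":8},{"dx":0,"dy":0.0003,"dz":0.0004,"rx":0,"ry":0,"rz":12},{"dx":-0.0001,"dy":0.0004,"dz":0.0005,"rx":0,"ry":0,"rz":16},{"dx":-0.0001,"dy":0.0005,"dz":0.0006,"rx":0,"ry":0,"rz":20}]'

```text
time: 16.45
position: [0.5801, -0.1189, 0.0653]
tool_rot: [0.897, 0.443, 0.001, 0.001]
ft_force: [1.2, -0.1, -2.4]
grip_width: 0.0263
```

```bash
python3 avg.py 3; python3 - <<'E'
from h import *
c=load("wrist");crop(c["img"],235,205,325,265,8,"pics/w20.png")
E
```

```text
shift mm [0. 0. 0.] rotvec deg [ 0.11 -0.01  0.  ] psi now -0.6522 pos [ 0.58   -0.1189  0.0652] q [-0.391  0.729  1.646 -0.     0.765  0.262] F [ 2.4  -0.68 -3.22] M [-0.114 -0.171  0.027] w 0.0261 t 16.55
avg F [ 1.49 -0.04 -2.8 ] Fplate 1.46 0.32 M [-0.061 -0.132  0.066] Mz [0.073 0.099 0.027] TCPplate [ 3.4  10.26] boltplate [2.76 8.8 ] z 0.06523
```

View pics/w20.png

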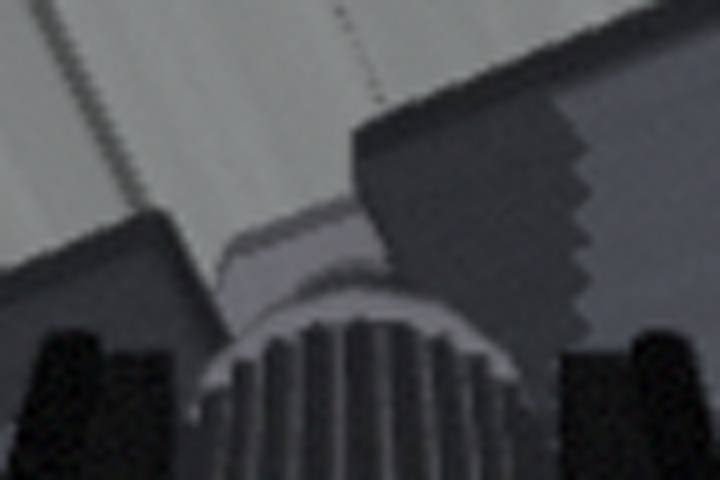

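Emit:
step_arm --targets '[{"dx":0,"dy":0,"dz":0.0003,"rx":0,"ry":0,"rz":0},{"dx":0,"dy":0,"dz":0.0006,"rx":0,"ry":0,"rz":0},{"dx":0,"dy":0,"dz":0.0008,"rx":0,"ry":0,"rz":0},{"dx":0,"dy":0,"dz":0.001,"rx":0,"ry":0,"rz":0},{"dx":0,"dy":0,"dz":0.001,"rx":0,"ry":0,"rz":0}]'

```text
time: 17.23
position: [0.5801, -0.1189, 0.0643]
tool_rot: [0.896, 0.444, 0.001, 0.001]
ft_force: [2.3, -0.2, -0.1]
grip_width: 0.026
```

```bash
python3 avg.py 3
```

```text
shift mm [0. 0. 0.] rotvec deg [ 0.11 -0.02  0.  ] psi now -0.6516 pos [ 0.5801 -0.1189  0.0643] q [-0.391  0.73   1.647 -0.     0.763  0.261] F [0.91 0.06 0.  ] M [0.019 0.003 0.027] w 0.0263 t 17.325
avg F [1.32 0.05 0.56] Fplate 1.27 0.36 M [0.026 0.013 0.021] Mz [0.031 0.006 0.027] TCPplate [ 3.45 10.3 ] boltplate [2.81 8.83] z 0.06428
```

Emit:
step_arm --targets '[{"dx":0,"dy":0,"dz":-0.0005,"rx":0,"ry":0,"rz":0},{"dx":0,"dy":0,"dz":-0.0009,"rx":0,"ry":0,"rz":0},{"dx":0,"dy":0,"dz":-0.0011,"rx":0,"ry":0,"rz":0},{"dx":0,"dy":0,"dz":-0.0013,"rx":0,"ry":0,"rz":0},{"dx":0,"dy":0,"dz":-0.0014,"rx":0,"ry":0,"rz":0}]'

```text
time: 18.0
position: [0.58, -0.119, 0.0655]
tool_rot: [0.896, 0.444, 0.0, 0.001]
ft_force: [0.6, -0.8, -4.9]
grip_width: 0.0261
```

```bash
python3 avg.py 3
```

```text
shift mm [0. 0. 0.] rotvec deg [ 0.1  -0.01  0.  ] psi now -0.6516 pos [ 0.58   -0.119   0.0655] q [-0.391  0.728  1.646 -0.     0.766  0.261] F [ 1.52 -0.04 -5.77] M [-0.108 -0.218  0.047] w 0.0262 t 18.1
avg F [ 0.96 -0.13 -5.2 ] Fplate 0.96 0.1 M [-0.163 -0.232  0.049] Mz [0.07  0.03  0.047] TCPplate [ 3.34 10.23] boltplate [2.7  8.77] z 0.06548
```

Emit:
step_arm --targets '[{"dx":0,"dy":0,"dz":0.0006,"rx":0,"ry":0,"rz":0},{"dx":0,"dy":0,"dz":0.0012,"rx":0,"ry":0,"rz":0},{"dx":0,"dy":0,"dz":0.0015,"rx":0,"ry":0,"rz":0},{"dx":0,"dy":0,"dz":0.0018,"rx":0,"ry":0,"rz":0},{"dx":0,"dy":0,"dz":0.0018,"rx":0,"ry":0,"rz":0}]'

```text
time: 18.77
position: [0.5801, -0.1189, 0.0638]
tool_rot: [0.896, 0.444, 0.001, 0.001]
ft_force: [1.7, 0.4, 0.7]
grip_width: 0.026
```

```bash
python3 avg.py 3
```

```text
shift mm [0. 0. 0.] rotvec deg [ 0.11 -0.02  0.  ] psi now -0.6516 pos [ 0.5801 -0.1189  0.0638] q [-0.391  0.731  1.647 -0.     0.762  0.261] F [0.39 0.59 0.16] M [-0.065 -0.106  0.061] w 0.0262 t 18.875
avg F [0.97 0.3  0.26] Fplate 0.88 0.52 M [-0.036 -0.071  0.041] Mz [0.041 0.022 0.061] TCPplate [ 3.43 10.28] boltplate [2.79 8.82] z 0.06377
```

Emit:
step_arm --targets '[{"dx":0,"dy":0,"dz":0.0002,"rx":0,"ry":0,"rz":0},{"dx":0,"dy":0,"dz":0.0004,"rx":0,"ry":0,"rz":0},{"dx":0,"dy":0,"dz":0.0006,"rx":0,"ry":0,"rz":0},{"dx":0,"dy":0,"dz":0.0007,"rx":0,"ry":0,"rz":0},{"dx":0,"dy":0,"dz":0.0007,"rx":0,"ry":0,"rz":0}]'

```text
time: 19.55
position: [0.5801, -0.119, 0.0633]
tool_rot: [0.896, 0.444, 0.001, 0.001]
ft_force: [0.8, 0.4, 2.7]
grip_width: 0.0258
```

```bash
python3 avg.py 3
```

```text
shift mm [0. 0. 0.] rotvec deg [ 0.11 -0.01  0.  ] psi now -0.6515 pos [ 0.5801 -0.119   0.0632] q [-0.391  0.732  1.647 -0.     0.761  0.261] F [0.2  1.31 3.41] M [0.004 0.092 0.064] w 0.0258 t 19.65
avg F [0.18 0.83 3.33] Fplate -0.03 0.85 M [0.011 0.109 0.048] Mz [0.036 0.045 0.064] TCPplate [ 3.41 10.25] boltplate [2.77 8.79] z 0.06322
```

Emit:
step_arm --targets '[{"dx":0,"dy":0.0002,"dz":0,"rx":0,"ry":0,"rz":8},{"dx":-0.0001,"dy":0.0004,"dz":0,"rx":0,"ry":0,"rz":16},{"dx":-0.0001,"dy":0.0006,"dz":0,"rx":0,"ry":0,"rz":24},{"dx":-0.0002,"dy":0.0008,"dz":0,"rx":0,"ry":0,"rz":32},{"dx":-0.0004,"dy":0.001,"dz":0,"rx":0,"ry":0,"rz":40}]'

```text
time: 20.32
position: [0.5804, -0.1198, 0.0625]
tool_rot: [0.994, 0.108, 0.0, 0.0]
ft_force: [0.4, 1.3, -0.7]
grip_width: 0.0263
```

```bash
python3 avg.py 3
```

```text
shift mm [0. 0. 0.] rotvec deg [ 0.05 -0.04  0.  ] psi now -1.3495 pos [ 0.5803 -0.1198  0.0626] q [-3.920e-01  7.330e-01  1.645e+00 -1.000e-03  7.620e-01  9.580e-01] F [-0.09  0.17 -0.99] M [-0.109  0.084  0.014] w 0.0263 t 20.425
avg F [ 0.17  0.89 -0.62] Fplate -0.05 0.91 M [-0.043  0.054  0.034] Mz [0.032 0.056 0.014] TCPplate [3.83 9.44] boltplate [2.4  8.73] z 0.06258
```

Emit:
step_arm --targets '[{"dx":0,"dy":0,"dz":0.0003,"rx":0,"ry":0,"rz":0},{"dx":0,"dy":0,"dz":0.0005,"rx":0,"ry":0,"rz":0},{"dx":0,"dy":0,"dz":0.0007,"rx":0,"ry":0,"rz":0},{"dx":0,"dy":0,"dz":0.0008,"rx":0,"ry":0,"rz":0},{"dx":0,"dy":0,"dz":0.0008,"rx":0,"ry":0,"rz":0}]'

```text
time: 21.1
position: [0.5803, -0.1198, 0.0624]
tool_rot: [0.994, 0.112, 0.0, 0.001]
ft_force: [-2.3, 1.0, 5.8]
grip_width: 0.0261
```

```bash
python3 avg.py 3
```

```text
shift mm [0. 0. 0.] rotvec deg [ 0.06 -0.05  0.  ] psi now -1.347 pos [ 0.5803 -0.1198  0.0624] q [-3.920e-01  7.340e-01  1.646e+00 -1.000e-03  7.610e-01  9.560e-01] F [-0.63  0.89  6.09] M [ 0.065  0.216 -0.01 ] w 0.0258 t 21.2
avg F [-0.98  0.92  5.79] Fplate -1.17 0.66 M [ 0.052  0.265 -0.012] Mz [-0.044  0.017 -0.01 ] TCPplate [3.84 9.46] boltplate [2.41 8.74] z 0.06241
```

Emit:
step_arm --targets '[{"dx":0,"dy":0.0001,"dz":0,"rx":0,"ry":0,"rz":5},{"dx":0,"dy":0.0003,"dz":0,"rx":0,"ry":0,"rz":10},{"dx":0,"dy":0.0004,"dz":0,"rx":0,"ry":0,"rz":15},{"dx":-0.0001,"dy":0.0005,"dz":0,"rx":0,"ry":0,"rz":20},{"dx":-0.0001,"dy":0.0005,"dz":0,"rx":0,"ry":0,"rz":20}]'

```text
time: 21.88
position: [0.5802, -0.1202, 0.0624]
tool_rot: [0.998, -0.062, 0.0, 0.0]
ft_force: [-0.1, 1.4, 2.5]
grip_width: 0.026
```

```bash
python3 avg.py 3
```

```text
shift mm [0. 0. 0.] rotvec deg [ 0.04 -0.05  0.  ] psi now -1.6945 pos [ 0.5802 -0.1202  0.0624] q [-3.930e-01  7.340e-01  1.646e+00 -1.000e-03  7.610e-01  1.302e+00] F [-0.61  0.74  3.01] M [0.075 0.21  0.019] w 0.0261 t 21.975
avg F [-0.58  1.08  2.71] Fplate -0.82 0.92 M [ 0.063  0.24  -0.017] Mz [-0.016 -0.053  0.019] TCPplate [3.86 9.04] boltplate [2.27 8.86] z 0.06243
```

Emit:
step_arm --targets '[{"dx":0,"dy":0,"dz":0.0003,"rx":0,"ry":0,"rz":0},{"dx":0,"dy":0,"dz":0.0005,"rx":0,"ry":0,"rz":0},{"dx":0,"dy":0,"dz":0.0007,"rx":0,"ry":0,"rz":0},{"dx":0,"dy":0,"dz":0.0008,"rx":0,"ry":0,"rz":0},{"dx":0,"dy":0,"dz":0.0008,"rx":0,"ry":0,"rz":0}]'

```text
time: 22.65
position: [0.5802, -0.1202, 0.0623]
tool_rot: [0.998, -0.062, 0.001, 0.0]
ft_force: [-0.6, 1.5, 7.4]
grip_width: 0.0263
```

```bash
python3 avg.py 3
```

```text
shift mm [0. 0. 0.] rotvec deg [ 0.04 -0.07  0.  ] psi now -1.6943 pos [ 0.5802 -0.1202  0.0623] q [-3.930e-01  7.340e-01  1.646e+00 -1.000e-03  7.610e-01  1.302e+00] F [-1.89  1.41  7.04] M [ 0.064  0.381 -0.01 ] w 0.0264 t 22.75
avg F [-1.17  1.57  7.13] Fplate -1.51 1.25 M [0.059 0.421 0.006] Mz [ 0.059 -0.031 -0.01 ] TCPplate [3.85 9.07] boltplate [2.26 8.89] z 0.06232
```

Emit:
step_arm --targets '[{"dx":0,"dy":0.0001,"dz":-0.0002,"rx":0,"ry":0,"rz":4},{"dx":0,"dy":0.0002,"dz":-0.0002,"rx":0,"ry":0,"rz":8},{"dx":0,"dy":0.0003,"dz":-0.0002,"rx":0,"ry":0,"rz":12},{"dx":-0.0001,"dy":0.0004,"dz":-0.0002,"rx":0,"ry":0,"rz":15},{"dx":-0.0001,"dy":0.0005,"dz":-0.0002,"rx":0,"ry":0,"rz":17}]'

```text
time: 23.42
position: [0.5799, -0.1206, 0.0624]
tool_rot: [0.978, -0.209, 0.0, 0.0]
ft_force: [-0.0, 1.2, 0.9]
grip_width: 0.0261
```

```bash
python3 avg.py 3
```

```text
shift mm [0. 0. 0.] rotvec deg [ 0.02 -0.06  0.  ] psi now -1.9909 pos [ 0.5799 -0.1206  0.0624] q [-3.930e-01  7.340e-01  1.646e+00 -1.000e-03  7.610e-01  1.598e+00] F [-0.25  1.67  0.73] M [0.175 0.217 0.077] w 0.0262 t 23.525
avg F [-0.27  1.41  1.39] Fplate -0.59 1.31 M [0.136 0.234 0.094] Mz [0.134 0.071 0.077] TCPplate [3.7 8.6] boltplate [2.13 8.88] z 0.06241
```

Emit:
step_arm --targets '[{"dx":0,"dy":0,"dz":-0.0002,"rx":0,"ry":0,"rz":0},{"dx":0,"dy":0,"dz":-0.0004,"rx":0,"ry":0,"rz":0},{"dx":0,"dy":0,"dz":-0.0005,"rx":0,"ry":0,"rz":0},{"dx":0,"dy":0,"dz":-0.0006,"rx":0,"ry":0,"rz":0},{"dx":0,"dy":0,"dz":-0.0006,"rx":0,"ry":0,"rz":0}]'

```text
time: 24.2
position: [0.5798, -0.1206, 0.0626]
tool_rot: [0.978, -0.208, 0.0, 0.0]
ft_force: [1.1, 1.2, -4.2]
grip_width: 0.0261
```

```bash
python3 avg.py 3
```

```text
shift mm [0. 0. 0.] rotvec deg [ 0.02 -0.03  0.  ] psi now -1.9905 pos [ 0.5798 -0.1206  0.0626] q [-0.393  0.733  1.646 -0.     0.762  1.597] F [-0.28  0.96 -4.57] M [ 0.084 -0.047  0.026] w 0.0261 t 24.3
avg F [ 0.78  1.1  -4.29] Fplate 0.5 1.25 M [ 0.051 -0.016  0.077] Mz [0.087 0.118 0.026] TCPplate [3.52 8.6 ] boltplate [1.94 8.89] z 0.06264
```

Emit:
step_arm --targets '[{"dx":0,"dy":0.0002,"dz":0.0001,"rx":0,"ry":0,"rz":6},{"dx":0,"dy":0.0003,"dz":0.0003,"rx":0,"ry":0,"rz":12},{"dx":-0.0001,"dy":0.0005,"dz":0.0005,"rx":0,"ry":0,"rz":18},{"dx":-0.0001,"dy":0.0006,"dz":0.0007,"rx":0,"ry":0,"rz":24},{"dx":-0.0002,"dy":0.0008,"dz":0.0009,"rx":0,"ry":0,"rz":30}]'

```text
time: 24.98
position: [0.5792, -0.121, 0.0623]
tool_rot: [0.89, -0.456, 0.0, 0.0]
ft_force: [0.6, 1.3, 0.4]
grip_width: 0.0262
```

```bash
python3 avg.py 3
```

```text
shift mm [0. 0. 0.] rotvec deg [-0.01 -0.02 -0.  ] psi now -2.5142 pos [ 0.5793 -0.121   0.0623] q [-0.395  0.733  1.647 -0.     0.761  2.12 ] F [0.53 1.41 1.14] M [ 0.26   0.217 -0.001] w 0.0259 t 25.075
avg F [0.61 1.58 0.67] Fplate 0.22 1.68 M [0.263 0.231 0.081] Mz [ 0.171  0.072 -0.001] TCPplate [3.14 8.05] boltplate [1.92 9.09] z 0.0623
```

Emit:
step_arm --targets '[{"dx":0,"dy":0,"dz":-0.0002,"rx":0,"ry":0,"rz":0},{"dx":0,"dy":0,"dz":-0.0004,"rx":0,"ry":0,"rz":0},{"dx":0,"dy":0,"dz":-0.0006,"rx":0,"ry":0,"rz":0},{"dx":0,"dy":0,"dz":-0.0006,"rx":0,"ry":0,"rz":0},{"dx":0,"dy":0,"dz":-0.0006,"rx":0,"ry":0,"rz":0}]'

```text
time: 25.75
position: [0.5792, -0.121, 0.0625]
tool_rot: [0.891, -0.454, 0.0, 0.0]
ft_force: [2.0, 0.7, -6.9]
grip_width: 0.0266
```

```bash
python3 avg.py 3
```

```text
shift mm [0. 0. 0.] rotvec deg [-0.01 -0.01 -0.  ] psi now -2.5128 pos [ 0.5792 -0.121   0.0625] q [-0.395  0.733  1.647 -0.     0.761  2.118] F [ 1.89  2.05 -7.37] M [ 0.123 -0.115 -0.013] w 0.0263 t 25.85
avg F [ 1.98  1.4  -6.85] Fplate 1.6 1.83 M [ 0.138 -0.125 -0.011] Mz [-0.002 -0.018 -0.013] TCPplate [3.08 8.04] boltplate [1.86 9.07] z 0.06252
```

Emit:
step_arm --targets '[{"dx":0,"dy":0,"dz":0.0003,"rx":0,"ry":0,"rz":0},{"dx":0,"dy":0,"dz":0.0006,"rx":0,"ry":0,"rz":0},{"dx":0,"dy":0,"dz":0.0008,"rx":0,"ry":0,"rz":0},{"dx":0,"dy":0,"dz":0.001,"rx":0,"ry":0,"rz":0},{"dx":0,"dy":0,"dz":0.001,"rx":0,"ry":0,"rz":0}]'

```text
time: 26.52
position: [0.5793, -0.121, 0.0622]
tool_rot: [0.891, -0.454, 0.0, 0.0]
ft_force: [-0.3, 2.6, 4.4]
grip_width: 0.0262
```

```bash
python3 avg.py 3
```

```text
shift mm [0. 0. 0.] rotvec deg [-0.02 -0.03 -0.  ] psi now -2.5127 pos [ 0.5793 -0.121   0.0622] q [-0.395  0.733  1.647 -0.     0.76   2.118] F [-0.31  1.54  6.66] M [0.248 0.463 0.001] w 0.0259 t 26.625
avg F [-0.31  1.94  5.31] Fplate -0.76 1.81 M [ 0.264  0.443 -0.006] Mz [ 0.012 -0.033  0.001] TCPplate [3.15 8.07] boltplate [1.93 9.1 ] z 0.0622
```

Emit:
step_arm --targets '[{"dx":-0.0001,"dy":0,"dz":-0.0003,"rx":0,"ry":0,"rz":5},{"dx":-0.0002,"dy":0.0001,"dz":-0.0003,"rx":0,"ry":0,"rz":10},{"dx":-0.0003,"dy":0.0002,"dz":-0.0003,"rx":0,"ry":0,"rz":16},{"dx":-0.0003,"dy":0.0004,"dz":-0.0003,"rx":0,"ry":0,"rz":22},{"dx":-0.0004,"dy":0.0005,"dz":-0.0003,"rx":0,"ry":0,"rz":27}]'

```text
time: 27.3
position: [0.5786, -0.121, 0.0621]
tool_rot: [0.76, -0.65, 0.0, 0.0]
ft_force: [1.5, 1.8, -1.3]
grip_width: 0.0261
```

```bash
python3 avg.py 3; python3 - <<'E'
from h import *
c=load("wrist");crop(c["img"],150,90,350,240,4,"pics/w21.png")
E
```

```text
shift mm [0. 0. 0.] rotvec deg [-0.02 -0.02 -0.  ] psi now -2.9836 pos [ 0.5786 -0.1209  0.0621] q [-0.395  0.733  1.649 -0.     0.759  2.589] F [ 0.9   2.18 -1.87] M [0.24  0.176 0.045] w 0.0263 t 27.4
avg F [ 1.29  1.69 -1.42] Fplate 0.85 1.95 M [0.262 0.18  0.147] Mz [0.232 0.165 0.045] TCPplate [2.49 7.97] boltplate [1.87 9.45] z 0.06211
```

View pics/w21.png

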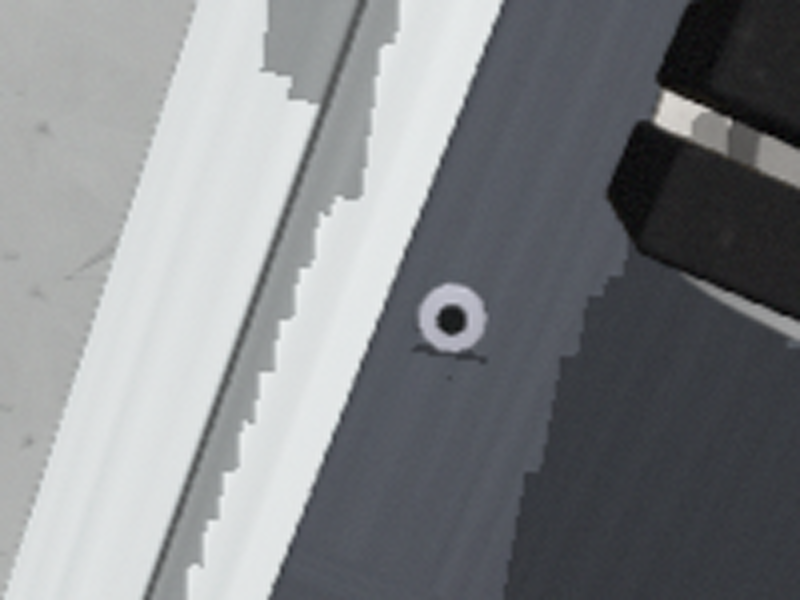

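Emit:
step_arm --targets '[{"dx":0,"dy":0,"dz":0,"rx":0,"ry":0,"rz":0},{"dx":0,"dy":0,"dz":0,"rx":0,"ry":0,"rz":0},{"dx":0,"dy":0,"dz":0,"rx":0,"ry":0,"rz":0},{"dx":0,"dy":0,"dz":0,"rx":0,"ry":0,"rz":0},{"dx":0,"dy":0,"dz":0,"rx":0,"ry":0,"rz":0}]' --gripper 0.6

```text
time: 28.08
position: [0.5786, -0.121, 0.0622]
tool_rot: [0.761, -0.649, 0.0, -0.0]
ft_force: [0.0, -0.7, -0.4]
grip_width: 0.0518
```

```bash
python3 avg.py 2
```

```text
shift mm [0. 0. 0.] rotvec deg [-0.02 -0.02 -0.  ] psi now -2.9825 pos [ 0.5786 -0.121   0.0622] q [-0.395  0.733  1.649 -0.     0.759  2.588] F [ 0.57  0.03 -0.05] M [ 0.021  0.141 -0.037] w 0.0521 t 28.125
avg F [ 0.31 -0.36 -0.2 ] Fplate 0.38 -0.28 M [ 0.048  0.133 -0.038] Mz [-0.039 -0.037] TCPplate [2.5  7.95] boltplate [1.88 9.42] z 0.06218
```

Emit:
step_arm --targets '[{"dx":0,"dy":0,"dz":-0.01,"rx":0,"ry":0,"rz":0},{"dx":0,"dy":0,"dz":-0.03,"rx":0,"ry":0,"rz":0},{"dx":0,"dy":0,"dz":-0.06,"rx":0,"ry":0,"rz":0},{"dx":0,"dy":0,"dz":-0.09,"rx":0,"ry":0,"rz":0},{"dx":0,"dy":0,"dz":-0.12,"rx":0,"ry":0,"rz":0}]'

```text
time: 28.8
position: [0.5786, -0.1209, 0.1839]
tool_rot: [0.761, -0.649, 0.001, -0.0]
ft_force: [0.2, 0.6, -0.6]
grip_width: 0.0525
```

```bash
python3 avg.py 3; python3 - <<'E'
from h import *
from rig import viewer
c=load("wrist");cv2.imwrite("pics/w22.png",c["img"])
for n in("scene","top"):
    c=viewer.camera(n);np.savez(n+"22.npz",**c);cv2.imwrite(f"pics/{n}22.png",c["img"])
E
```

```text
shift mm [0. 0. 0.] rotvec deg [-0.44 -0.28 -0.  ] psi now -2.9823 pos [ 0.581  -0.1218  0.1863] q [-0.395  0.55   1.574 -0.     1.009  2.588] F [ 0.41 -0.19 -0.06] M [0.06  0.064 0.006] w 0.0522 t 28.9
avg F [ 0.26 -0.08  0.26] Fplate 0.27 -0.02 M [0.053 0.11  0.   ] Mz [-0.003 -0.003  0.006] TCPplate [4.96 7.69] boltplate [4.34 9.16] z 0.18634
```

View pics/w22.png

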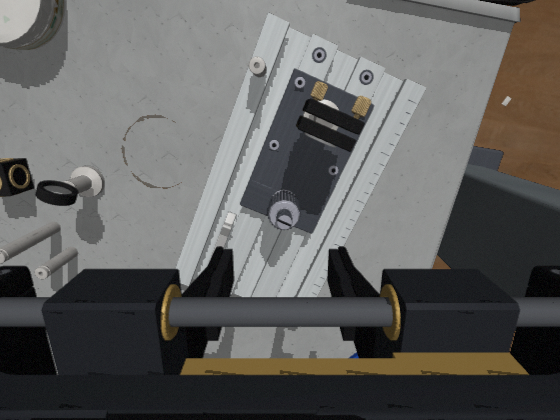

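View pics/scene22.png

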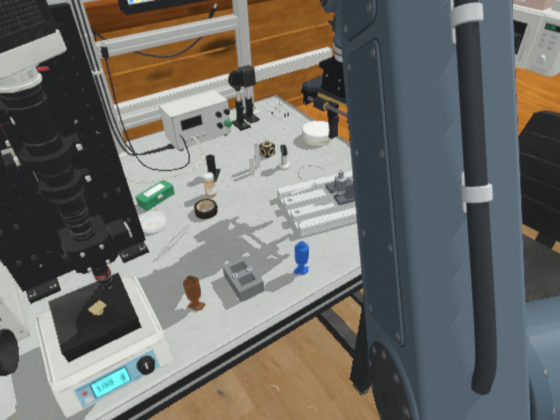

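```bash
python3 - <<'E'
from h import *
from rig import viewer
c=viewer.camera("wrist");np.savez("wrist23.npz",**c)
crop(c["img"],225,150,345,250,6,"pics/w23.png")
E
```

```text
(no output)
```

View pics/w23.png

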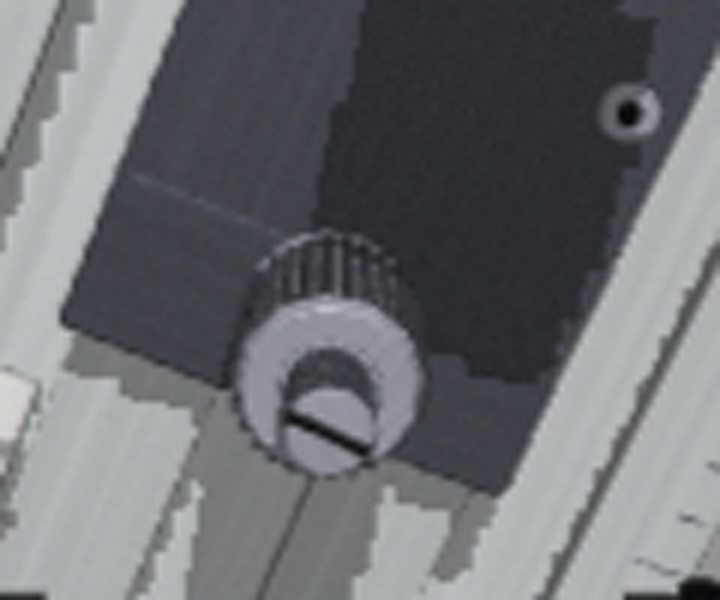

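```bash
python3 - <<'E'
from h import *
c=load("wrist23")
f=lambda x,y,z:(np.array(toplate(onz(c,x/6+225-.42,y/6+150-.42,z)))*1000).round(1)
print("carrier front corners",f(62,322,.036),f(500,496,.036),"stem",f(328,432,.092),"slot end plate?")
a=f(285,412,.092);b=f(370,453,.092);print("groove vs plate x deg",np.degrees(np.arctan((b-a)[1]/(b-a)[0])))
a=f(62,322,.036);b=f(500,496,.036);print("front vs plate x",np.degrees(np.arctan((b-a)[1]/(b-a)[0])),np.linalg.norm(a-b))
print("plate edges", f(0,170,.026))
E
```

```text
carrier front corners [40.3 27.8] [-34.1  27.8] stem [3.2 9.6] slot end plate?
groove vs plate x deg -4.253836436119193
front vs plate x -0.0 74.4
plate edges [58.  11.7]
```

```bash
python3 -c "
from rig import robot
print(robot.hand_in())"
```

```text
the job is handed in; nothing more can be done
None
```

I clamped the carrier with the T-bolt from the grey block and handed the job in at about 29 s. The clamping force is an estimate, because I could not measure it directly. The blue and brown look-alikes were not touched.

- **Insertion and seating:** The head went lengthwise into the middle slot without contact. I slid it until the stem touched the end of the carrier's slot (about 5 N), then backed off slightly.
- **Turning:** I turned the nut clockwise about 302° in all, until the head was stopped square and then until it bore on the carrier. Up-and-down probes showed the play gone at roughly 250°. The final angle is about 0.9 rad past that, or roughly 28 N. Two other estimates put that point up to 0.15 rad later, which would leave about 0.75 rad and 24 N, still inside 14 to 42 N.
- **Turning torque:** It rose from about 0.13 to 0.23 N m over the last turn, as expected once the nut presses.

**After release**, with the gripper lifted clear and no contact force on it, the camera showed:
- The head is about 4° off square.
- The stem is about 1 mm from the seat.
- The carrier's front edge is at 27.8 mm, against 28.0 mm before. The camera is only good to about 2 mm, so that is no movement I could detect.

**Disagreements:** The overhead camera's plate position was about 3 mm off sideways from the wrist camera's, so I aligned by the wrist camera. The nut sat about 1.6 mm off the tool's axis, found by touching the slot end at two tool angles, and I corrected for it while turning.

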